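# Lock the filter-cell toggle clamp with its extension bar

### The arm

A 6-joint arm with a two-finger parallel gripper is mounted at the origin on a cart in front of the work surface, level with it; the furniture and walls round the work are solid. World frame = base frame: x ahead of the robot, y to its left, z up, the work surface at z = 0. Lengths are in m, angles in rad, forces in N, time in s.
With the tool pointing down it reaches from about 0.425 to 0.95 m from the base axis. Payload 3.5 kg.
Tool frame: the origin (TCP) lies at the very end of the fingers, on their centre line; the grasp point (between the pads) lies ctrl.grip_point_offset behind it (ctrl.grip_point_offset is the distance from the TCP to the grasp point, in m); z points along the fingers, y is the direction in which the jaws open and shut (so a half turn about z gives the same grasp; the last joint's range is limited). The gripper opens to 85 mm and grips with 20 to 120 N. Pads are 22 mm wide; open, the fingers measure 114 mm over their backs; the gripper's body (76 mm by 85 mm) begins 54 mm behind the grasp point. The pads swing forward as they close: fully open they stand 13 mm farther back than shut.
Start: joints at [1.132, 0.286, 1.577, -0, 1.279, -0.15], TCP at [0.192, 0.647, 0.231] pointing down, gripper open.
Joint ranges: [-2.77, 2.77], [-0.9, 2.22], [0.21, 2.48], [-1.53, 4.67], [0.24, 2.81], [-2.84, 2.84]. Speed limits (rad/s): [2.79, 2.79, 3.14, 3.14, 3.14, 3.14].

### API

Orientations are given as a unit quaternion [x, y, z, w].
In Python, from plant import telemetry, imaging, ticket, finder, ctrl gives the robot as it stands. The module is installed in compiled form; this text tells all that it offers.
- The arm moves only by the shell command python3 -m crank 'ROWS' [FORCE]. ROWS is JSON, a list of rows, each a list of 7 numbers: the shift along the tool's x, y, z scaled (see below), then the turn, a rotation vector about the tool's x, y, z scaled (see below), then the opening, from 0 (shut) to 1 (fully open). A call has 1 to 12 rows; each row is the pose to reach, as a shift and turn from the pose commanded when the call began, along the tool's axes at that moment; what a row does not reach only later rows make up. The controller multiplies each number of a shift by 0.15 m and each number of a turn by 90 degrees. A row lasts 1/10 s, in which the tool goes at most 50 mm and 8.59 degrees, less where a joint would pass 70% of its speed; a pose out of reach is approached as far as the arm can. A call with a number of a shift or a turn outside -1 to 1 is refused whole. A call with a gripper value outside its range is refused whole. The fingers move at their own pace and stop on an object; FORCE is the grip in N (left out, the last holds). Time passes only in rows, so rows that repeat a pose let the fingers close. It gives the time, the measured TCP pose, the force and the opening at its end, in the units of the state.
- telemetry.get_state(): the state, without advancing time (a new reading comes with each control period).
- imaging.read_camera(name): name is "scene" or "top"; returns a dict with "pixels" (420x560x3 uint8, red, green, blue), "vfov" (degrees; the focal length in pixels is half the picture's height over the tangent of half this angle, whatever the lens; pixels are square), "cx", "cy" (the principal point, pixels), "distortion" ([k1, k2, p1, p2, k3] as OpenCV has them; the pictures are not rectified), "rvec" (rotation vector, rad) and "tvec" (3), from world to camera coordinates, as OpenCV has them. Camera axes: x right, y down, z forward; pixel columns grow to the right and rows downward; lengths in m; the calibration is good to about 2 mm. A picture is of the moment at which its call begins. There is no depth.
- ticket.sign_off(): hands the job in, once; it reports no verdict.
Trained networks look in a picture, given as the dict that the camera call returned (one of the last four; its "shot" number tells which), for a name from the list of things; names that differ only in an ending like _2 or _b are one class to them, and where a whole thing is asked for, a point or a joint stands for the part that bears it (a point fixed in the world has none). Each returns a list of dicts, best first, with "confidence" (0 to 1); they miss things now and then, are a little off and sometimes report something else, mostly with a low value. They report only what shows in the picture. A call takes as long as a camera call.
- finder.masks_of(label, picture): "pixels" (420x560 bool, what is visible of it) and "extent" ([left, top, right, bottom] in pixels, round what is visible of it).
- finder.pinpoint(label, picture): "location" ([row, column] in pixels: a listed point, or the origin of a listed thing).
The state is a dict: "time": time; "qpos": joint angles; "dq": joint speeds; "joint_efforts": joint torques, N m; "eef_pos": TCP position; "tcp_rot": TCP orientation; "contact_force": force on the tool from outside, world axes, zero at the start; "wrist_torque": the same for the moment, N m; "opening": opening from 0.0 (shut) to 1.0 (fully open).
Only numpy, scipy, OpenCV 4.12 (cv2) and the standard library are available. Lean on these libraries where they do the work, as an engineer would, in place of code of your own. Each camera call takes 0.05 s, during which the arm holds its last target.

### The job

Take the loose extension bar from its rest, slide its nose fully home into the square socket of the toggle clamp's short lever, and swing the lever with it clockwise (seen from above) past the dead point until the lever bears on its stop screw; there press it firmly home with about 15 N at the bar's grip, never leaning on it with more than 25 N and never letting the lever slam. Then draw the bar out and put it back in the notches of its rest, the way it lay, leaving the clamp locked. Work the lever only through the bar, not with the gripper itself, do not jam the bar in by force, and leave the pot, the bottle and the flask undisturbed.

Things in the scene. Friction and masses are not known exactly. Their poses are not given: they have to be found in the camera images.
- clamp_base: Bench toggle clamp, fixed, its hub 119 mm high: grey base plate 105 x 395 x 10 mm. Origin on the lever's pivot axis at worktop height, z up. Its -y points from the pivot along the plunger to the filter cell (a short glass cylinder between steel flanges), which reaches to y = -0.28, no higher than 0.07.
- lever (a joint): Angle of the lever about the vertical pivot, rad: 0 open (start), growing clockwise seen from above. At angle q the socket opens outward from the pivot along pi + 0.4 - q about z in the clamp_base frame. A spring linkage pushes back with up to 2.2 N m (near 0.5), nothing at the dead point, 1.0; beyond, it drives on with about 1.3 N m at 1.2. The stop screw ends the travel between 1.1 and 1.3.
- pivot (a point): Point on the pivot axis at the height of the socket's axis, 90 mm above the worktop; its x axis points out along the socket.
- socket_mouth (a point): Centre of the flared mouth of the lever's square socket, 122 mm from the pivot. The socket is 19 mm square inside, 60 mm deep from its straight edge (112 mm from the pivot), walls 5 mm; the flare widens to 34 mm outside. Its x axis points out of the socket, level.
- socket_floor (a point): Centre of the socket's closed end, 52 mm from the pivot, where the bar's nose lands.
- stop_screw: Adjusting screw with a steel ball tip (12 mm) in an aluminium post on the base plate, fixed; origin at the ball's centre, 90 mm high, y towards the lever. The lever's flank meets it about 60 mm from the pivot. The post, 103 mm high, is set anew each time within +-5 mm.
- bar: Loose extension bar, plain steel, 260 mm long, 16 mm square, 0.24 kg; origin on its axis at mid-length, x along it towards the tapered nose at +130 mm. A black rubber grip 100 mm long and 20 mm square is centred at x = -30 mm, about where it balances; 20 mm square end cap at x = -126 mm.
- bar_nose (a point): Tip of the bar's nose, on its axis.
- bar_grip (a point): Middle of the bar's rubber grip, on its axis: 160 mm behind the nose.
- bar_rest: Fixed aluminium rest, 215 x 60 mm, two notched uprights 60 mm high at x = +70 and x = -105 mm. Origin on the worktop under the middle of the lying bar, x along it towards the nose. The notches are 20 mm wide with flared tops; the bar lies in them with its axis 40 mm above the worktop.
- sample_pot: Small white sample pot with lid, 37 mm wide, 42 mm high, stands near the clamp. Origin under its centre.
- small_bottle: White reagent bottle with cap, 48 mm wide, 75 mm high, stands on the right. Origin under its centre.
- flask: Conical glass flask, 67 mm wide, 108 mm high, stands behind on the right. Origin under its centre.

How it is judged:
On the way, in this order (a step that is already met when the one before it is completed fails the run):
1. the bar's nose is fully home in the lever's socket while the lever is still open (distance between bar_nose and socket_floor below 0.007 m and angle between the x axis of bar and the x axis of socket_mouth, either way round below 0.12 rad and value of joint lever below 0.3 rad), for 0.1 s.
2. with the bar in the socket, the lever is past its dead point and pressed on the stop screw with more than 40 N at the screw (about 10 N at the grip) (value of joint lever above 1.07 rad and distance between bar_nose and socket_floor below 0.025 m and contact force between lever and stop_screw above 40 N), for 0.1 s.
At the end, for the whole second after the job is handed in: the lever is past its dead point (over 1.07 rad) and bears on the stop screw; the bar lies at rest in both notches of its rest, nose the way it was, within 20 mm lengthwise and 6 mm sideways, its axis 36 to 44 mm above the worktop (value of joint lever above 1.07 rad and contact force between lever and stop_screw above 3 N and x of bar in the frame of bar_rest between -0.02 and 0.02 m and y of bar in the frame of bar_rest between -0.006 and 0.006 m and z of bar in the frame of bar_rest between 0.036 and 0.044 m and x of bar_nose in the frame of bar_rest above 0.1 m and linear speed of bar below 0.02 m/s); the robot touches nothing.
It fails at once if the gripper or arm works the lever directly (more than 3 N) (contact force between any of the fingers, the arm and lever above 3 N).
It fails at once if the lever is slammed or leaned on its stop: more than 150 N at the screw (about 30 N at the grip) (contact force between lever and stop_screw above 150 N).
It fails at once if the bar is jammed or wrenched in the socket: more than 260 N of contact force between them (contact force between bar and lever above 260 N).
It fails at once if pot, bottle or flask moved more than 15 mm (distance of any of sample_pot, small_bottle, flask from where it was at the start of the episode above 0.015 m).
It also fails if it takes over 72 s, if anything falls off the work surface, if the arm or the gripper's body presses on something with over 40 N, if the wrist force passes 120 N, or if a joint passes its speed limit or range.

## Working session

There is one attempt and no reset: what is moved stays moved. The work goes in short steps, Python scripts to look and compute and a shell command to move; the robot and the scene stay as the last step left them, time stands still between calls to the robot, and variables do not carry over. Pictures are saved under pics/ and viewed, and the job is handed in when it is done.

```bash
mkdir -p pics; ls
python3 - <<'E'
from plant import telemetry, imaging, finder, ctrl
import cv2
print(ctrl.grip_point_offset)
s=telemetry.get_state(); print(s)
for n in ["scene","top"]:
    p=imaging.read_camera(n); cv2.imwrite(f"pics/{n}0.png",p["pixels"][:,:,::-1])
    print(n,{k:v for k,v in p.items() if k!="pixels"})
    for l in ["pivot","socket_mouth","socket_floor","stop_screw","bar","bar_nose","bar_grip","bar_rest","sample_pot","small_bottle","flask","clamp_base"]:
        print(l,[(round(d["confidence"],2),[round(float(v),1) for v in d["location"]]) for d in finder.pinpoint(l,p)[:2]])
E
```

```text
pics
0.0187
{'time': 0.0, 'qpos': array([ 1.13197003e+00,  2.87198305e-01,  1.57818476e+00, -1.15335266e-05,
        1.27859844e+00, -1.49957379e-01]), 'dq': array([ 0.00159131, -0.00030559,  0.00061992,  0.00107054, -0.00224301,
       -0.00238398]), 'joint_efforts': array([-8.47555511e-04, -4.05989707e+01, -2.92617559e+01, -2.23773991e-04,
        6.05007517e-03, -7.31332136e-06]), 'eef_pos': array([0.19194888, 0.64644353, 0.22992122]), 'tcp_rot': array([ 1.43931045e-01,  9.89586998e-01, -1.14464131e-03, -3.41289053e-04]), 'contact_force': array([-0.62404952, -0.46121339, -0.70539688]), 'wrist_torque': array([0.00869843, 0.02927275, 0.00544165]), 'opening': 0.9981730003161279}
scene {'vfov': 47.70903821263979, 'cx': 279.3381449022214, 'cy': 208.23866883483464, 'distortion': array([0.02584645, 0.        , 0.        , 0.        , 0.        ]), 'rvec': array([ 0.81612042, -2.67760134,  0.96652336]), 'tvec': array([0.46303169, 0.31393897, 1.193878  ]), 'shot': 1}
pivot [(0.65, [185.5, 246.8])]
socket_mouth [(0.75, [198.1, 287.6])]
socket_floor [(0.68, [195.8, 263.1])]
stop_screw [(0.6,
[... 417 characters left out ...]
-0.18210151,  0.        ,  0.        ,  0.        ,  0.        ]), 'rvec': array([ 2.14269863, -2.20451189,  0.10013263]), 'tvec': array([-0.01161978,  0.58373331,  1.4435651 ]), 'shot': 2}
pivot [(0.82, [176.1, 282.4]), (0.68, [180.4, 396.6])]
socket_mouth [(0.63, [219.7, 296.2])]
socket_floor [(0.77, [199.5, 288.6])]
stop_screw [(0.41, [187.0, 265.3]), (0.36, [243.1, 422.5])]
bar [(0.68, [246.5, 168.0])]
bar_nose [(0.87, [203.3, 178.4])]
bar_grip [(0.93, [256.4, 163.4]), (0.65, [174.9, 191.3])]
bar_rest [(0.72, [248.4, 170.8]), (0.64, [184.2, 282.8])]
sample_pot [(0.65, [176.0, 190.1])]
small_bottle [(0.61, [243.8, 422.8])]
flask [(0.85, [178.7, 395.8])]
clamp_base [(0.85, [183.7, 280.7])]
```

View pics/scene0.png

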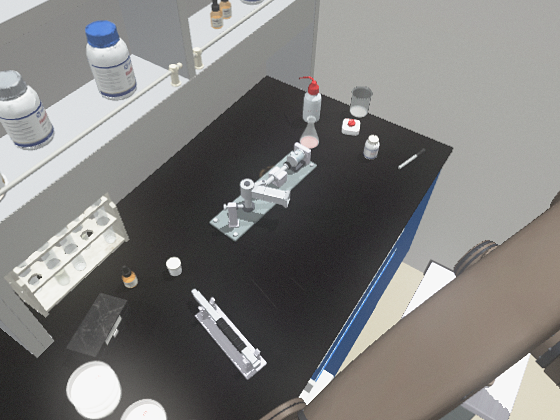

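View pics/top0.png

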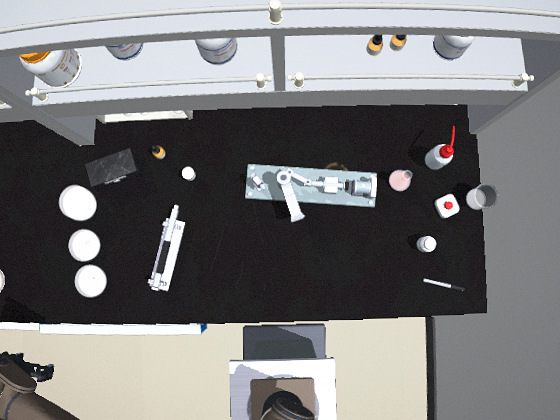

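```bash
cat > h.py <<'E'
import numpy as np, cv2
from scipy.spatial.transform import Rotation as R
from plant import telemetry, imaging, finder, ctrl
def K(p):
    h,w=p["pixels"].shape[:2]; f=h/2/np.tan(np.radians(p["vfov"])/2)
    return np.array([[f,0,p["cx"]],[0,f,p["cy"]],[0,0,1.]])
def ray(p,rc):
    u=cv2.undistortPoints(np.array([[[rc[1],rc[0]]]],float),K(p),np.array(p["distortion"]))[0,0]
    Rm=cv2.Rodrigues(np.array(p["rvec"]))[0]; c=-Rm.T@p["tvec"]
    d=Rm.T@np.array([u[0],u[1],1]); return c,d/np.linalg.norm(d)
def atz(p,rc,z):
    c,d=ray(p,rc); return c+d*(z-c[2])/d[2]
def tri(p1,a,p2,b):
    c1,d1=ray(p1,a);c2,d2=ray(p2,b)
    t=np.linalg.lstsq(np.c_[d1,-d2],c2-c1,rcond=None)[0]
    x,y=c1+t[0]*d1,c2+t[1]*d2; return (x+y)/2,np.linalg.norm(x-y)
def proj(p,X):
    q=cv2.projectPoints(np.atleast_2d(X).astype(float),np.array(p["rvec"]),np.array(p["tvec"],float),K(p),np.array(p["distortion"]))[0][:,0]
    return q[:,::-1]
E
python3 - <<'E'
from h import *
np.set_printoptions(precision=4,suppress=True)
S=imaging.read_camera("scene");T=imaging.read_camera("top")
Z=dict(pivot=.09,socket_mouth=.09,socket_floor=.09,stop_screw=.09,bar=.04,bar_nose=.04,bar_grip=.04,bar_rest=0,sample_pot=0,small_bottle=0,flask=0,clamp_base=0)
for l,z in Z.items():
    a=finder.pinpoint(l,S);b=finder.pinpoint(l,T)
    if a and b:
        x,e=tri(S,a[0]["location"],T,b[0]["location"])
        print(l,"S",atz(S,a[0]["location"],z)[:2],"T",atz(T,b[0]["location"],z)[:2],"tri",x,round(e,4))
E
```

```text
pivot S [ 0.6899 -0.0149] T [ 0.685  -0.0225] tri [ 0.6895 -0.0206  0.0839] 0.0079
socket_mouth S [ 0.5654 -0.0569] T [ 0.5616 -0.0561] tri [ 0.5627 -0.0554  0.0929] 0.0031
socket_floor S [ 0.6395 -0.0277] T [ 0.6217 -0.0374] tri [ 0.6308 -0.0326  0.0889] 0.0201
stop_screw S [0.6627 0.0315] T [0.6651 0.0342] tri [0.6634 0.0333 0.0918] 0.0034
bar S [0.4949 0.3324] T [0.4953 0.3243] tri [0.4972 0.3279 0.0288] 0.0036
bar_grip S [0.4676 0.3349] T [0.4771 0.3318] tri [0.4743 0.3327 0.0293] 0.0069
bar_rest S [0.4952 0.3391] T [0.4881 0.3207] tri [ 0.4952  0.3293 -0.0202] 0.0151
sample_pot S [0.717  0.2591] T [0.7183 0.263 ] tri [0.7162 0.2614 0.0041] 0.003
small_bottle S [ 0.4924 -0.4426] T [ 0.4846 -0.4336] tri [ 0.486  -0.429   0.0142] 0.0037
flask S [ 0.6837 -0.3814] T [ 0.6893 -0.3641] tri [ 0.6809 -0.3629  0.0167] 0.0124
```

The scene view shows the clamp (about r190, c255), the bar in its rest (r330, c228) and the pot (r267, c174). In the top view the clamp is at r185, c310 and the bar at r250, c168. The lever's mouth points towards the robot. Next I'll refine the positions on enlarged crops.

Run:
```python
from h import *
np.set_printoptions(precision=4,suppress=True)
S=imaging.read_camera("scene");T=imaging.read_camera("top")
np.savez("t0.npz",S=S["pixels"],T=T["pixels"])
def crop(p,r0,r1,c0,c1,k,n): cv2.imwrite(f"pics/{n}.png",cv2.resize(p["pixels"][r0:r1,c0:c1,::-1],None,fx=k,fy=k,interpolation=cv2.INTER_CUBIC))
crop(T,150,230,240,385,5,"Tclamp"); crop(T,195,300,130,210,5,"Tbar"); crop(S,140,240,205,320,5,"Sclamp"); crop(S,280,380,180,275,5,"Sbar")
for l in ["bar","bar_rest","clamp_base"]:
  for p,n in((S,"S"),(T,"T")):
    m=finder.masks_of(l,p)
    if m:
        ys,xs=np.nonzero(m[0]["pixels"]); print(l,n,round(m[0]["confidence"],2),m[0]["extent"],cv2.minAreaRect(np.c_[xs,ys].astype(np.float32)))
for i in range(3):
    S=imaging.read_camera("scene");T=imaging.read_camera("top")
    for l,z in dict(bar_nose=.04,bar_grip=.04,socket_mouth=.09,pivot=.09).items():
        a=finder.pinpoint(l,S);b=finder.pinpoint(l,T)
        if a and b: print(l,a[0]["location"],b[0]["location"],atz(S,a[0]["location"],z)[:2],"T",atz(T,b[0]["location"],z)[:2],tri(S,a[0]["location"],T,b[0]["location"]))
```

```text
bar S 0.6 [192.0, 289.1, 264.0, 364.3] ((225.07080078125, 327.93804931640625), (99.34012603759766, 10.912363052368164), 48.8140754699707)
bar T 0.95 [153.7, 204.0, 177.5, 289.8] ((165.57530212402344, 247.7595672607422), (8.782259941101074, 88.02371215820312), 13.570433616638184)
bar_rest S 0.68 [197.3, 299.1, 266.0, 378.6] ((230.46337890625, 337.4178466796875), (85.76402282714844, 27.558177947998047), 50.01311492919922)
bar_rest T 0.93 [150.5, 218.9, 182.9, 292.3] ((166.16702270507812, 253.56515502929688), (21.112796783447266, 70.82620239257812), 13.706960678100586)
clamp_base S 0.73 [212.2, 140.5, 316.7, 239.6] ((264.9100036621094, 192.8699951171875), (47.24441909790039, 124.5937271118164), 55.304847717285156)
clamp_base T 0.67 [246.4, 165.6, 377.8, 220.2] ((309.76300048828125, 194.26524353027344), (131.85623168945312, 54.12449264526367), 4.548042297363281)
bar_nose [290.5, 190.0] [203.6, 177.4] [0.6275 0.3052] T [0.625 0.297] (array([0.6288, 0.3007, 0.0313]), np.float64(0.006193460731817546))
bar_grip [334.0, 232.3] [255.7, 162.8] [0.4669 0.339 ] T [0.4708 0.3428] (array([0.4685, 0
[... 654 characters left out ...]
5.4, 286.0] [ 0.6788 -0.03  ] T [ 0.6912 -0.0293] (array([ 0.6872, -0.0319,  0.0845]), np.float64(0.011158400313027887))
bar_nose [288.9, 192.8] [204.0, 176.5] [0.6246 0.2976] T [0.6239 0.2997] (array([0.6233, 0.2989, 0.0432]), np.float64(0.0004449191310152555))
bar_grip [334.6, 229.1] [257.0, 167.1] [0.4723 0.3445] T [0.4667 0.3298] (array([0.4721, 0.3367, 0.0243]), np.float64(0.011958862394516805))
socket_mouth [197.9, 287.0] [219.3, 297.6] [ 0.5705 -0.0589] T [ 0.5638 -0.0588] (array([ 0.5661, -0.0574,  0.0937]), np.float64(0.005913502288379142))
pivot [192.4, 249.2] [176.4, 282.5] [ 0.6712 -0.0151] T [ 0.6886 -0.0192] (array([ 0.6849, -0.0222,  0.0764]), np.float64(0.013277766416899015))
```

View pics/Tclamp.png

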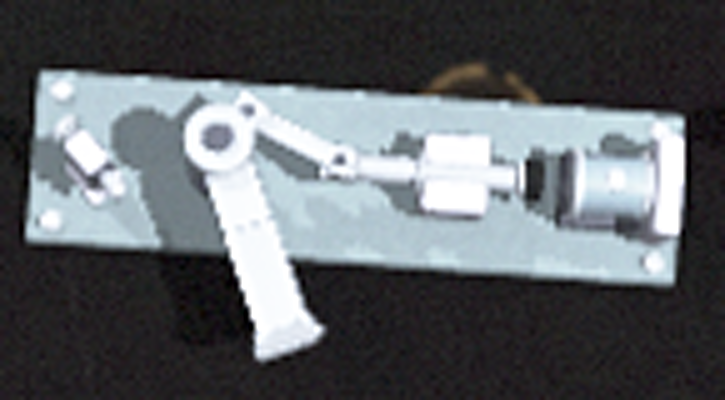

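View pics/Tbar.png

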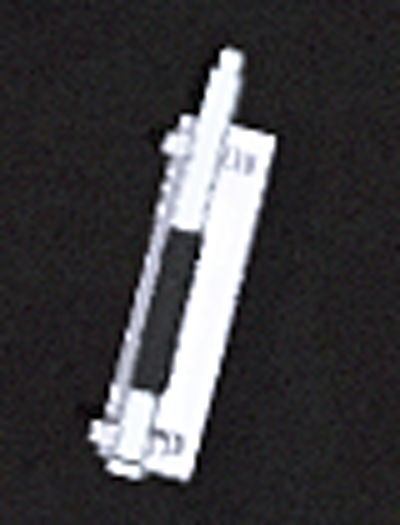

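View pics/Sclamp.png

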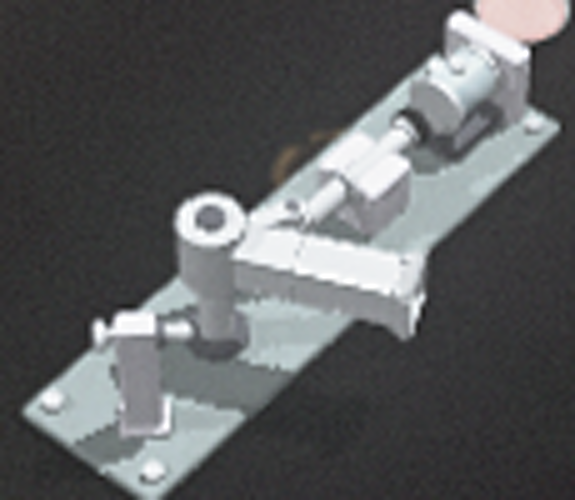

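View pics/Sbar.png

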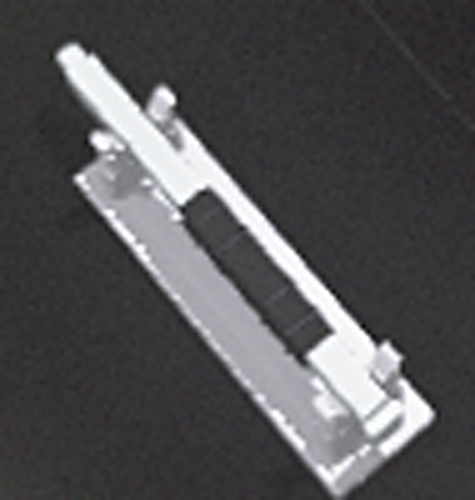

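Run:
```python
from h import *
np.set_printoptions(precision=4,suppress=True)
S=imaging.read_camera("scene");T=imaging.read_camera("top")
def t(n,x,y,r0,c0,z,p=T):
    X=atz(p,((y+.5)/5-.5+r0,(x+.5)/5-.5+c0),z); print(n,X); return X[:2]
a=t("hub",218,138,150,240,.119); m=t("mouth",291,346,150,240,.107)
print("len",np.linalg.norm(m-a),"ang",np.arctan2(*(m-a)[::-1])%6.283)
c=[t(n,x,y,150,240,.01) for n,x,y in(("TL",40,70),("BL",25,242),("TR",685,115),("BR",672,287))]
print(np.linalg.norm(c[0]-c[1]),np.linalg.norm(c[0]-c[2]),"yaw",[np.arctan2(d[0],-d[1]) for d in(c[2]-c[0],c[3]-c[1])])
n=t("nose",231,50,195,130,.045); gf=t("gf",187,231,195,130,.05); gb=t("gb",150,390,195,130,.05); 
print(np.linalg.norm(gf-gb),np.linalg.norm(n-gf),[np.arctan2(d[1],d[0]) for d in (gf-gb,n-gb)])
print("scene")
a=t("hub",210,216,140,205,.119,S); m=t("mouth",416,262,140,205,.107,S)
print(np.arctan2(*(m-a)[::-1])%6.283)
c=[t(n,x,y,140,205,.01,S) for n,x,y in(("BL",150,498),("BR",558,126),("TL",22,408))]
print(np.linalg.norm(c[0]-c[1]),np.linalg.norm(c[0]-c[2]))
n=t("nose",68,52,280,180,.045,S); gf=t("gf",195,203,280,180,.05,S); gb=t("gb",318,342,280,180,.05,S)
print(np.linalg.norm(gf-gb),np.linalg.norm(n-gf),[np.arctan2(d[1],d[0]) for d in (gf-gb,n-gb)])
s=telemetry.get_state();print(s["eef_pos"],R.from_quat(s["tcp_rot"]).as_matrix())
```

```text
hub [ 0.6813 -0.0213  0.119 ]
mouth [ 0.5637 -0.059   0.107 ]
len 0.12341034235900818 ang 3.452011968667497
TL [0.7451 0.0866 0.01  ]
BL [0.6396 0.0977 0.01  ]
TR [ 0.7066 -0.3066  0.01  ]
BR [ 0.6011 -0.2935  0.01  ]
0.1061069109071082 0.39504929157267216 yaw [np.float64(-0.09763083886488978), np.float64(-0.09802601646452766)]
nose [0.6216 0.3008 0.045 ]
gf [0.5143 0.327  0.05  ]
gb [0.4211 0.3506 0.05  ]
0.09611236176171542 0.1104475248168195 [np.float64(-0.24782089097625334), np.float64(-0.24384534590340362)]
scene
hub [ 0.6828 -0.0202  0.119 ]
mouth [ 0.573  -0.0661  0.107 ]
3.5375072878137064
BL [0.6448 0.0967 0.01  ]
BR [ 0.6048 -0.2908  0.01  ]
TL [0.7458 0.087  0.01  ]
0.38957273638342405 0.10146994782942777
nose [0.6194 0.3014 0.045 ]
gf [0.5125 0.3325 0.05  ]
gb [0.4217 0.3557 0.05  ]
0.093754035622532 0.1112579888078618 [np.float64(-0.24976634386600552), np.float64(-0.268302847596327)]
[0.1922 0.6471 0.2313] [[-0.9586  0.2848  0.    ]
 [ 0.2848  0.9586  0.    ]
 [-0.      0.     -1.    ]]
```

```bash
python3 -m crank '[[-0.28,-0.16,0,0,0,0,1],[-0.57,-0.32,0,0,0,0,1],[-0.85,-0.48,0,0,0,0,1]]'; python3 -m crank '[[-0.28,-0.16,0,0,0,0,1],[-0.57,-0.32,0,0,0,0,1],[-0.85,-0.48,0,0,0,0,1]]'; python3 -m crank '[[-0.28,-0.16,0.1,0,0,-0.0255,0.7],[-0.57,-0.32,0.3,0,0,-0.0255,0.7],[-0.84,-0.47,0.5,0,0,-0.0255,0.7],[-0.84,-0.47,0.7,0,0,-0.0255,0.7],[-0.84,-0.47,0.7,0,0,-0.0255,0.7]]'
python3 - <<'E'
from h import *
S=imaging.read_camera("scene");T=imaging.read_camera("top")
cv2.imwrite("pics/s1.png",S["pixels"][:,:,::-1]);cv2.imwrite("pics/t1.png",T["pixels"][:,:,::-1])
E
```

```text
time: 4.9
eef_pos: [0.2946, 0.5407, 0.2313]
tcp_rot: [0.143, 0.99, 0.0, 0.0]
contact_force: [0.8, -0.6, 0.5]
opening: 1.004
time: 5.2
eef_pos: [0.3968, 0.4348, 0.2316]
tcp_rot: [0.144, 0.99, 0.0, 0.0]
contact_force: [0.7, 0.1, 0.4]
opening: 0.998
time: 5.7
eef_pos: [0.4941, 0.3295, 0.1204]
tcp_rot: [0.126, 0.992, -0.003, -0.005]
contact_force: [-0.5, -0.2, -0.6]
opening: 0.698
```

View pics/s1.png

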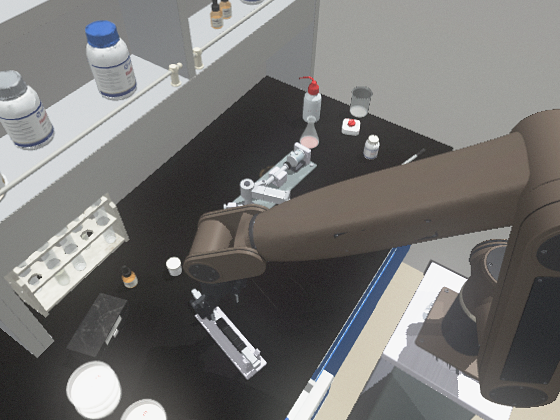

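View pics/t1.png

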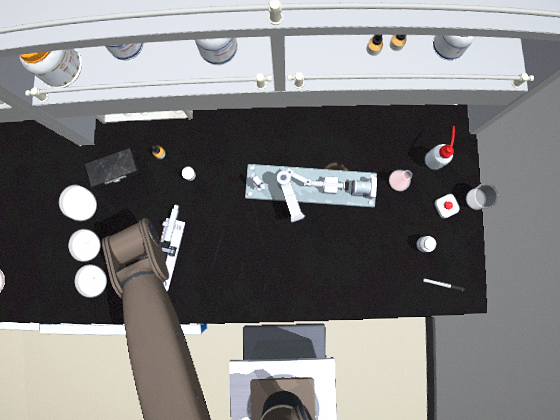

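The gripper hovers over the bar's grip (scene r315 c225, top r240 c163). I'll go down and close.

```bash
python3 -m crank '[[-0.01,0.026,0.2,0,0,0,0.7],[-0.01,0.026,0.4,0,0,0,0.7],[-0.01,0.026,0.55,0,0,0,0.7],[-0.01,0.026,0.65,0,0,0,0.7],[-0.01,0.026,0.65,0,0,0,0.7]]'; python3 -m crank '[[0,0,0,0,0,0,0.1],[0,0,0,0,0,0,0.1],[0,0,0,0,0,0,0.1],[0,0,0,0,0,0,0.1]]' 30;python3 -m crank '[[0,0,0,0,0,0,0.1],[0,0,0,0,0,0,0.1]]' 90
```

```text
time: 6.3
eef_pos: [0.4977, 0.3371, 0.0284]
tcp_rot: [0.123, 0.992, -0.0, -0.001]
contact_force: [-0.3, 0.6, 0.2]
opening: 0.698
time: 6.7
eef_pos: [0.4995, 0.3354, 0.0311]
tcp_rot: [0.124, 0.992, -0.001, 0.0]
contact_force: [-1.8, -4.6, 6.9]
opening: 0.227
time: 6.9
eef_pos: [0.4996, 0.3355, 0.0313]
tcp_rot: [0.125, 0.992, -0.001, 0.0]
contact_force: [-2.3, -5.0, 6.3]
opening: 0.214
```

```bash
python3 -m crank '[[0,0,0,0,0,0,0.45],[0,0,0,0,0,0,0.45],[0,0,0,0,0,0,0.45]]' 30
python3 - <<'E'
from h import *
S=imaging.read_camera("scene");cv2.imwrite("pics/s2.png",cv2.resize(S["pixels"][250:400,140:300,::-1],None,fx=4,fy=4,interpolation=cv2.INTER_CUBIC))
s=telemetry.get_state();print(s["eef_pos"],s["contact_force"],s["qpos"],s["joint_efforts"])
E
```

```text
time: 7.2
eef_pos: [0.499, 0.3366, 0.0292]
tcp_rot: [0.124, 0.992, 0.0, 0.0]
contact_force: [0.1, -0.5, 0.2]
opening: 0.449
[0.49886652 0.33657658 0.0290225 ] [-0.50912064  0.15375221 -0.71038354] [ 4.24996851e-01  3.69715543e-01  1.87886664e+00  2.22221129e-04
  8.92420541e-01 -8.97371839e-01] [-4.67524468e-02 -3.79781592e+01 -2.34607279e+01 -2.37521826e-04
 -4.02773236e-03 -3.95870111e-04]
```

View pics/s2.png

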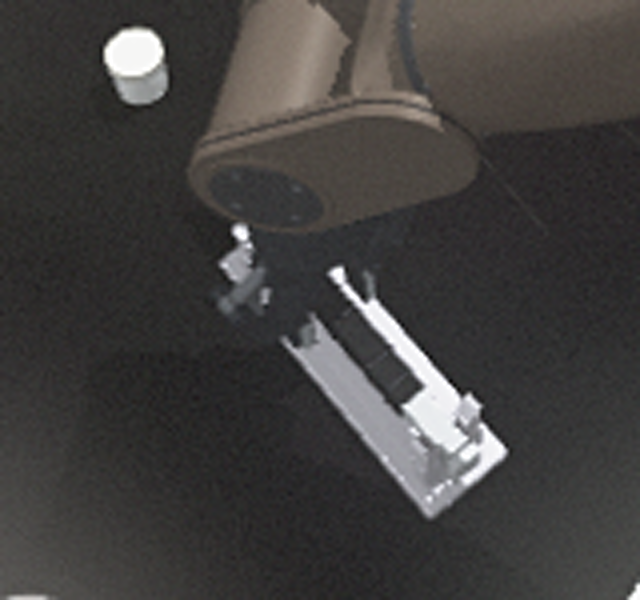

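```bash
python3 -m crank '[[0.02,-0.01,0.03,0,0,0,0.45],[0.02,-0.01,0.05,0,0,0,0.45],[0.02,-0.01,0.05,0,0,0,0.45],[0.02,-0.01,0.05,0,0,0,0.45]]'; python3 -m crank '[[0,0,0,0,0,0,0.1],[0,0,0,0,0,0,0.1],[0,0,0,0,0,0,0.1]]' 30;python3 -m crank '[[0,0,0,0,0,0,0.1],[0,0,0,0,0,0,0.1]]' 90
```

```text
time: 7.65
eef_pos: [0.4952, 0.3356, 0.0209]
tcp_rot: [0.124, 0.992, -0.0, -0.0]
contact_force: [-0.1, -0.5, 0.1]
opening: 0.45
time: 7.95
eef_pos: [0.4957, 0.3357, 0.0215]
tcp_rot: [0.124, 0.992, 0.0, 0.0]
contact_force: [0.9, 0.2, 0.1]
opening: 0.23
time: 8.15
eef_pos: [0.4958, 0.3357, 0.0217]
tcp_rot: [0.124, 0.992, 0.0, 0.0]
contact_force: [0.2, 0.0, 0.5]
opening: 0.22
```

```bash
python3 -m crank '[[0,0,-0.15,0,0,0,0.1],[0,0,-0.35,0,0,0,0.1],[0,0,-0.6,0,0,0,0.1],[0,0,-0.6,0,0,0,0.1]]'; python3 -m crank '[[-0.02,-0.2,0,0,0,0,0.1],[-0.05,-0.48,0,0,0,0,0.1],[-0.07,-0.75,0,0,0,0,0.1],[-0.09,-0.98,0,0,0,0,0.1]]';python3 -m crank '[[-0.03,-0.25,0,0,0,0,0.1],[-0.05,-0.52,0,0,0,0,0.1],[-0.07,-0.75,0,0,0,0,0.1],[-0.09,-0.98,0,0,0,0,0.1]]';python3 -m crank '[[-0.03,-0.25,0,0,0,-0.05,0.1],[-0.05,-0.5,0,0,0,-0.1,0.1],[-0.07,-0.75,0,0,0,-0.18,0.1],[-0.09,-0.97,0,0,0,-0.25,0.1],[-0.09,-0.97,0,0,0,-0.32,0.1],[-0.09,-0.97,0,0,0,-0.351,0.1],[-0.09,-0.97,0,0,0,-0.351,0.1],[-0.09,-0.97,0,0,0,-0.351,0.1],[-0.09,-0.97,0,0,0,-0.351,0.1]]'
python3 - <<'E'
from h import *
S=imaging.read_camera("scene");T=imaging.read_camera("top")
np.savez("t3.npz",S=S["pixels"],T=T["pixels"])
cv2.imwrite("pics/s3.png",S["pixels"][:,:,::-1]);cv2.imwrite("pics/t3.png",cv2.resize(T["pixels"][140:300,230:390,::-1],None,fx=3.7,fy=3.7,interpolation=cv2.INTER_CUBIC))
s=telemetry.get_state();print(s["eef_pos"],s["tcp_rot"],s["contact_force"],s["wrist_torque"],s["qpos"])
E
```

```text
time: 8.55
eef_pos: [0.4988, 0.3372, 0.1169]
tcp_rot: [0.124, 0.992, 0.003, 0.005]
contact_force: [0.5, 0.7, -1.4]
opening: 0.22
time: 8.95
eef_pos: [0.4704, 0.188, 0.1092]
tcp_rot: [0.124, 0.992, -0.001, -0.002]
contact_force: [0.9, 0.3, -1.5]
opening: 0.215
time: 9.35
eef_pos: [0.4475, 0.0428, 0.1096]
tcp_rot: [0.124, 0.992, -0.0, -0.001]
contact_force: [-0.0, -0.5, -0.9]
opening: 0.217
time: 10.25
eef_pos: [0.4262, -0.0999, 0.1107]
tcp_rot: [-0.151, 0.989, 0.0, -0.0]
contact_force: [-0.3, 0.3, -2.3]
opening: 0.216
[ 0.42639377 -0.09998739  0.1110324 ] [-1.50769117e-01  9.88568978e-01  1.27031749e-04 -1.80170276e-04] [-0.41642895 -0.00812093 -1.80135062] [ 0.03769262  0.00204862 -0.009481  ] [-4.62808309e-01 -1.10117277e-01  2.23823083e+00 -1.94067375e-08
  1.01392000e+00 -2.33629711e+00]
```

View pics/s3.png

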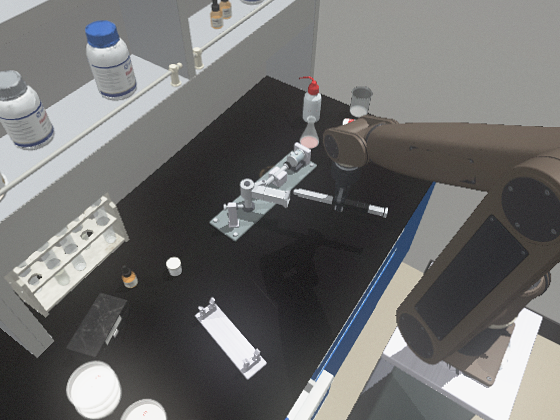

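View pics/t3.png

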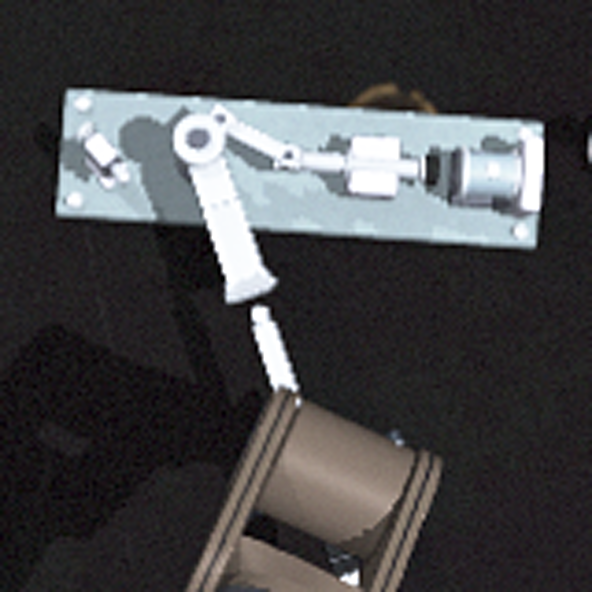

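```bash
cat > m.py <<'E'
from h import *
np.set_printoptions(precision=4,suppress=True)
T=imaging.read_camera("top");S=imaging.read_camera("scene")
def t(n,x,y,r0,c0,z,k,p=T):
    X=atz(p,((y+.5)/k-.5+r0,(x+.5)/k-.5+c0),z); print(n,X); return X[:2]
E
python3 - <<'E'
from m import *
n=t("nose",261,312,140,230,.135,3.7); b=t("bar",286,388,140,230,.138,3.7)
h=t("hub",200,138,140,230,.119,3.7); m=t("mouth",251,290,140,230,.107,3.7); l2=t("lev",219,205,140,230,.104,3.7)
print(np.arctan2(*(n-b)[::-1]),np.arctan2(*(h-m)[::-1]))
s=telemetry.get_state(); y=2*np.arctan2(s["tcp_rot"][1],s["tcp_rot"][0])-np.pi; print("yaw",y)
u=np.array([np.cos(y),np.sin(y)]);v=np.array([-u[1],u[0]])
q=s["eef_pos"][:2]
for w,X in(("nose",n),("bar",b),("hub",h),("mouth",m)): print(w,"along",(X-q)@u,"side",(X-q)@v)
for lab in ("bar_nose","socket_mouth"):
  a=finder.pinpoint(lab,S);c=finder.pinpoint(lab,T)
  if a and c: print(lab,a[0]["location"],c[0]["location"],tri(S,a[0]["location"],T,c[0]["location"]))
cv2.imwrite("pics/s3c.png",cv2.resize(S["pixels"][160:240,220:400,::-1],None,fx=4.4,fy=4.4,interpolation=cv2.INTER_CUBIC))
print(proj(S,[[.682,-.021,.119]]),proj(T,[[.682,-.021,.119]]))
E
```

```text
nose [ 0.547  -0.0644  0.135 ]
bar [ 0.4898 -0.0811  0.138 ]
hub [ 0.682  -0.0227  0.119 ]
mouth [ 0.566  -0.0581  0.107 ]
lev [ 0.6322 -0.0357  0.104 ]
0.2843462467751843 0.2967892474662785
yaw 0.30285973144075795
nose along 0.12555960966512528 side -0.001876388121937528
bar along 0.06605408756981458 side -0.0007746076701412454
hub along 0.26689135780375556 side -0.002267056172574688
mouth along 0.14560819981553927 side -0.0015307996617362361
bar_nose [191.3, 292.8] [220.8, 299.0] (array([ 0.5557, -0.0622,  0.1249]), np.float64(0.0019342542587986963))
socket_mouth [200.6, 286.8] [220.4, 298.4] (array([ 0.5655, -0.0591,  0.0803]), np.float64(0.009249589656336715))
[[182.7363 246.995 ]] [[176.9408 283.0986]]
```

View pics/s3c.png

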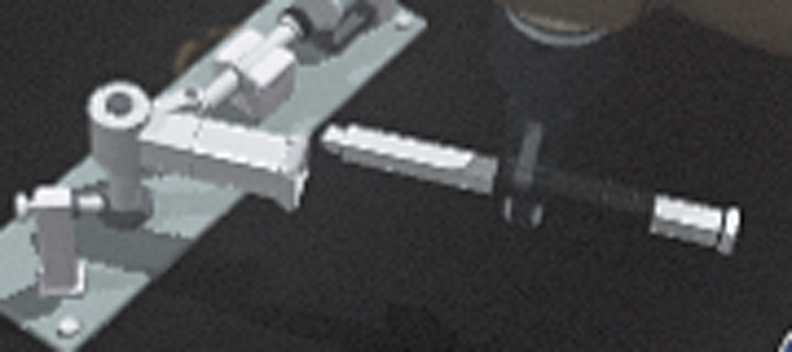

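```bash
python3 -m crank '[[0,0.003,0.15,0,0,0,0.1],[0,0.003,0.262,0,0,0,0.1],[0,0.003,0.262,0,0,0,0.1],[0,0.003,0.262,0,0,0,0.1]]'
python3 - <<'E'
from m import *
s=telemetry.get_state();print(s["eef_pos"],s["contact_force"])
cv2.imwrite("pics/s4c.png",cv2.resize(S["pixels"][160:240,220:400,::-1],None,fx=4.4,fy=4.4,interpolation=cv2.INTER_CUBIC))
cv2.imwrite("pics/t4c.png",cv2.resize(T["pixels"][160:260,250:350,::-1],None,fx=6,fy=6,interpolation=cv2.INTER_CUBIC))
E
```

```text
time: 11.05
eef_pos: [0.4264, -0.0999, 0.0721]
tcp_rot: [-0.151, 0.989, 0.0, -0.0]
contact_force: [0.6, 0.5, -2.5]
opening: 0.215
[ 0.4273 -0.1003  0.0731] [ 0.5762  0.7807 -1.2806]
```

View pics/s4c.png

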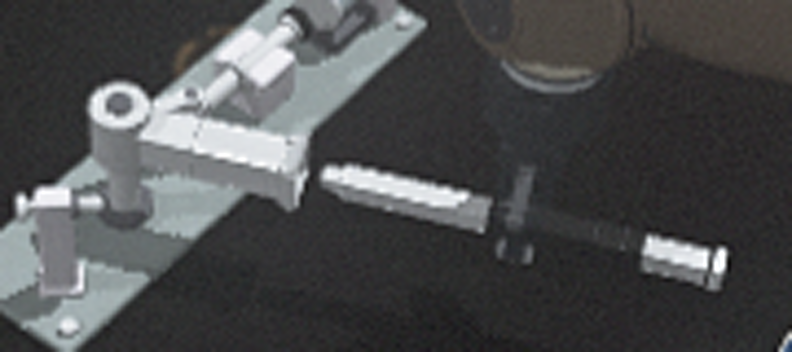

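View pics/t4c.png

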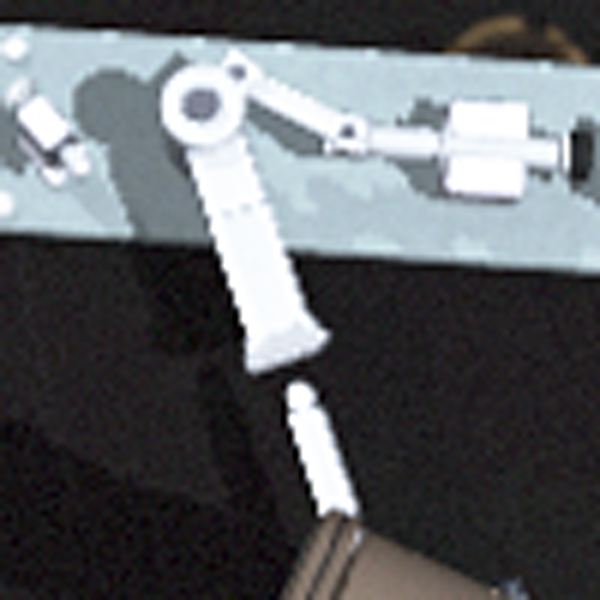

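Level and in line: in the top crop the nose (298,390) lies on the hub to mouth line (299.8 predicted). I'll advance.

```bash
python3 -m crank '[[-0.06,0,0.005,0,0,0,0.1],[-0.12,0,0.005,0,0,0,0.1],[-0.18,0,0.005,0,0,0,0.1],[-0.18,0,0.005,0,0,0,0.1]]'; python3 -m crank '[[-0.04,0,0,0,0,0,0.1],[-0.08,0,0,0,0,0,0.1],[-0.12,0,0,0,0,0,0.1],[-0.12,0,0,0,0,0,0.1]]'
```

```text
time: 11.55
eef_pos: [0.4538, -0.0918, 0.0719]
tcp_rot: [-0.151, 0.988, -0.0, 0.001]
contact_force: [-0.6, -0.5, -2.0]
opening: 0.219
time: 11.95
eef_pos: [0.4701, -0.0864, 0.0714]
tcp_rot: [-0.151, 0.989, -0.0, 0.0]
contact_force: [-0.4, -0.2, -2.2]
opening: 0.216
```

```bash
python3 -m crank '[[-0.04,0,0,0,0,0,0.1],[-0.08,0,0,0,0,0,0.1],[-0.12,0,0,0,0,0,0.1],[-0.16,0,0,0,0,0,0.1],[-0.2,0,0,0,0,0,0.1],[-0.2,0,0,0,0,0,0.1]]'; python3 -m crank '[[-0.01,0,0,0,0,0,0.1],[-0.02,0,0,0,0,0,0.1],[-0.03,0,0,0,0,0,0.1],[-0.03,0,0,0,0,0,0.1]]'
```

```text
time: 12.55
eef_pos: [0.4989, -0.0775, 0.0715]
tcp_rot: [-0.151, 0.989, -0.0, 0.0]
contact_force: [-0.3, -1.1, -2.1]
opening: 0.218
time: 12.95
eef_pos: [0.5024, -0.0762, 0.0713]
tcp_rot: [-0.151, 0.989, -0.0, 0.0]
contact_force: [-0.6, 0.1, -3.3]
opening: 0.219
```

```bash
python3 -m crank '[[-0.01,0,0,0,0,0,0.1],[-0.02,0,0,0,0,0,0.1],[-0.025,0,0,0,0,0,0.1],[-0.025,0,0,0,0,0,0.1]]'; python3 -m crank '[[-0.01,0,0,0,0,0,0.1],[-0.02,0,0,0,0,0,0.1],[-0.02,0,0,0,0,0,0.1]]'; python3 -c "
from m import *
cv2.imwrite('pics/s5c.png',cv2.resize(S['pixels'][160:240,220:400,::-1],None,fx=4.4,fy=4.4,interpolation=cv2.INTER_CUBIC))
cv2.imwrite('pics/t5c.png',cv2.resize(T['pixels'][160:260,250:350,::-1],None,fx=6,fy=6,interpolation=cv2.INTER_CUBIC))
s=telemetry.get_state();print(s['eef_pos'],s['contact_force'])"
```

```text
time: 13.35
eef_pos: [0.506, -0.0751, 0.0713]
tcp_rot: [-0.151, 0.989, -0.0, 0.0]
contact_force: [-0.2, -0.1, -2.0]
opening: 0.215
time: 13.65
eef_pos: [0.5068, -0.0745, 0.0707]
tcp_rot: [-0.151, 0.989, 0.0, -0.003]
contact_force: [-6.7, -2.6, 1.0]
opening: 0.22
[ 0.5067 -0.0745  0.0707] [-7.4217 -2.6633  0.8632]
```

View pics/s5c.png

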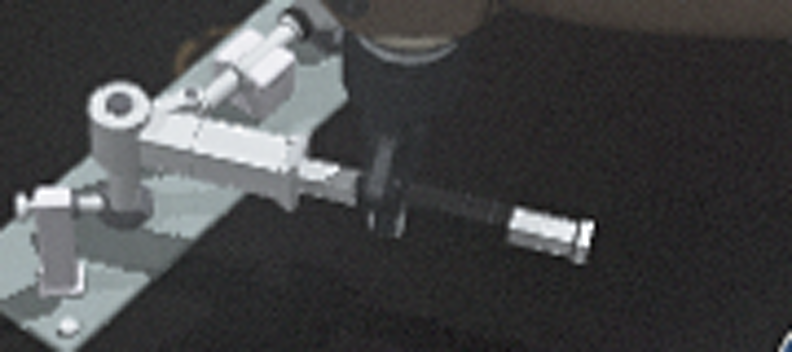

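View pics/t5c.png

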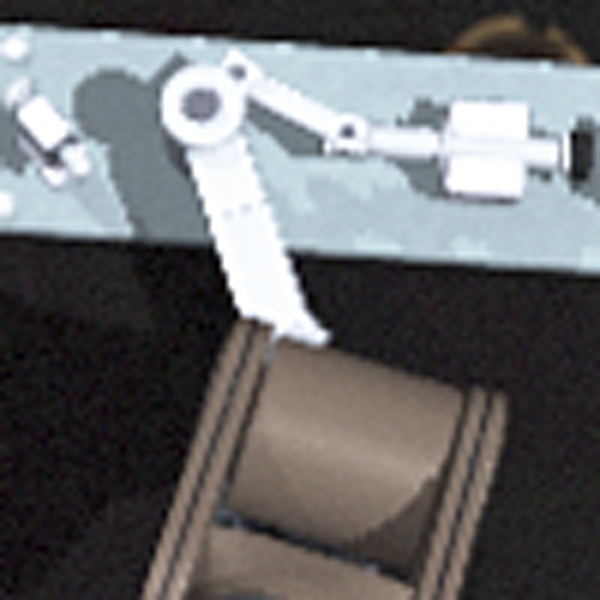

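Axial contact of about 8 N appeared with the TCP 183 mm from the hub (182 expected), so the nose is home. I'll back off about 1 mm and begin the arc.

```bash
python3 -m crank '[[0.004,0.0607,0,0,0,0.0318,0.1],[-0.001,0.1211,0,0,0,0.0637,0.1],[-0.009,0.1813,0,0,0,0.0955,0.1],[-0.019,0.2411,0,0,0,0.1273,0.1],[-0.033,0.3002,0,0,0,0.1592,0.1],[-0.049,0.3586,0,0,0,0.191,0.1],[-0.049,0.3586,0,0,0,0.191,0.1]]'
cat > st.py <<'E'
from h import *
np.set_printoptions(precision=4,suppress=True)
s=telemetry.get_state();q=s["tcp_rot"];y=R.from_quat(q).as_matrix()[:,0];psi=np.arctan2(y[1],y[0])%(2*np.pi)
P=np.array([.681,-.0205]);d=s["eef_pos"][:2]-P
print("tool psi",psi,"q by yaw",3.4445-psi,"q by pos",3.4445-np.arctan2(d[1],d[0])%(2*np.pi),"r",np.linalg.norm(d),"z",s["eef_pos"][2])
f=s["contact_force"];e=d/np.linalg.norm(d);t=np.array([e[1],-e[0]])
print("F radial out",f[:2]@e,"tang(cw)",f[:2]@t,"z",f[2],"Mz",s["wrist_torque"], "time",s["time"])
E
python3 st.py
```

```text
time: 14.45
eef_pos: [0.4989, -0.0232, 0.0711]
tcp_rot: [0.0, 1.0, -0.003, -0.001]
contact_force: [-5.0, -12.7, -3.6]
opening: 0.217
tool psi 3.1414204610352474 q by yaw 0.3030795389647527 q by pos 0.2880055330530116 r 0.18208491783746852 z 0.07113943143679625
F radial out 5.214735650958294 tang(cw) -12.575669576946039 z -3.593489477395736 Mz [-1.9098  0.6026 -0.8933] time 14.45
```

```bash
python3 -m crank '[[0.002,0.0607,0,0,0,0.0318,0.1],[-0.003,0.1211,0,0,0,0.0637,0.1],[-0.010,0.1813,0,0,0,0.0955,0.1],[-0.021,0.2411,0,0,0,0.1273,0.1],[-0.034,0.3002,0,0,0,0.1592,0.1],[-0.051,0.3586,0,0,0,0.191,0.1],[-0.070,0.416,0,0,0,0.2228,0.1],[-0.092,0.4725,0,0,0,0.2546,0.1],[-0.092,0.4725,0,0,0,0.2546,0.1]]'; python3 st.py
```

```text
time: 15.35
eef_pos: [0.5121, 0.0477, 0.0708]
tcp_rot: [0.198, 0.98, -0.003, -0.002]
contact_force: [-5.0, -12.3, -0.7]
opening: 0.219
tool psi 2.7419352362998297 q by yaw 0.7025647637001704 q by pos 0.6869041403846672 r 0.1821377049554441 z 0.07079406613029994
F radial out -0.0049803674843806 tang(cw) -13.274178035533172 z -0.6679786088238424 Mz [-1.9228  0.6188 -0.7962] time 15.35
```

```bash
python3 -m crank '[[0,0.0607,0,0,0,0.0318,0.1],[-0.006,0.1211,0,0,0,0.0637,0.1],[-0.014,0.1813,0,0,0,0.0955,0.1],[-0.024,0.2411,0,0,0,0.1273,0.1],[-0.031,0.27,0,0,0,0.143,0.1],[-0.038,0.3002,0,0,0,0.1592,0.1],[-0.046,0.33,0,0,0,0.175,0.1],[-0.046,0.33,0,0,0,0.175,0.1]]'; python3 st.py
```

```text
time: 16.15
eef_pos: [0.5381, 0.0926, 0.0707]
tcp_rot: [0.33, 0.944, -0.001, -0.001]
contact_force: [-3.2, -4.1, -2.2]
opening: 0.218
tool psi 2.468401974569567 q by yaw 0.9760980254304332 q by pos 0.9723620479814246 r 0.18229090802690898 z 0.07074134541178007
F radial out -0.06011674982227699 tang(cw) -5.180518266033522 z -2.1710277567749414 Mz [-0.6593  0.4425 -0.3219] time 16.15
```

```bash
python3 -m crank '[[0,0.024,0,0,0,0.0127,0.1],[-0.001,0.0485,0,0,0,0.0255,0.1],[-0.002,0.073,0,0,0,0.0382,0.1],[-0.004,0.097,0,0,0,0.051,0.1],[-0.006,0.121,0,0,0,0.0637,0.1],[-0.006,0.121,0,0,0,0.0637,0.1]]'; python3 st.py
```

```text
time: 16.75
eef_pos: [0.5521, 0.1084, 0.0717]
tcp_rot: [0.376, 0.927, 0.001, 0.001]
contact_force: [2.5, 4.1, -3.3]
opening: 0.216
tool psi 2.3702603117075216 q by yaw 1.0742396882924785 q by pos 1.088195317638021 r 0.18229790339817234 z 0.07169685451813614
F radial out 1.1238853510796154 tang(cw) 4.618858898006044 z -3.310859354792142 Mz [ 0.8512 -0.2317  0.3372] time 16.75
```

```bash
python3 -m crank '[[0,0.012,0,0,0,0.0064,0.1],[0,0.024,0,0,0,0.0127,0.1],[-0.001,0.036,0,0,0,0.0191,0.1],[-0.001,0.036,0,0,0,0.0191,0.1]]'; python3 st.py;  python3 -m crank '[[0,0.012,0,0,0,0.0064,0.1],[0,0.024,0,0,0,0.0127,0.1],[0,0.024,0,0,0,0.0127,0.1]]'; python3 st.py
```

```text
time: 17.15
eef_pos: [0.5554, 0.1116, 0.0716]
tcp_rot: [0.39, 0.921, 0.001, 0.001]
contact_force: [2.2, 5.8, -3.0]
opening: 0.218
tool psi 2.3392910208209723 q by yaw 1.1052089791790278 q by pos 1.1136706402570278 r 0.1822639138397228 z 0.0716347347197353
F radial out 2.6981735159005718 tang(cw) 5.6205042557982985 z -3.0113950645257606 Mz [ 0.9454 -0.349   0.3996] time 17.15
time: 17.45
eef_pos: [0.5582, 0.1142, 0.0717]
tcp_rot: [0.4, 0.917, 0.001, 0.001]
contact_force: [3.4, 6.0, -3.4]
opening: 0.216
tool psi 2.3193289615362342 q by yaw 1.1251710384637659 q by pos 1.1344082623732699 r 0.18228694610501964 z 0.07167980711184925
F radial out 2.090043738341731 tang(cw) 6.548810964464427 z -3.4490635344841802 Mz [ 1.0136 -0.3926  0.416 ] time 17.45
```

```bash
python3 -m crank '[[0,0.012,0,0,0,0.0064,0.1],[0,0.024,0,0,0,0.0127,0.1],[0,0.024,0,0,0,0.0127,0.1]]'; python3 st.py;  python3 -m crank '[[0,0.012,0,0,0,0.0064,0.1],[0,0.024,0,0,0,0.0127,0.1],[0,0.024,0,0,0,0.0127,0.1]]'; python3 st.py
```

```text
time: 17.75
eef_pos: [0.5611, 0.1168, 0.0717]
tcp_rot: [0.409, 0.913, 0.002, 0.001]
contact_force: [4.1, 6.8, -3.5]
opening: 0.219
tool psi 2.299653955262538 q by yaw 1.144846044737462 q by pos 1.1559259308873764 r 0.182322064517752 z 0.07173456516833696
F radial out 2.4123419593426347 tang(cw) 7.579686589782934 z -3.5079371405747626 Mz [ 1.2155 -0.4448  0.549 ] time 17.75
time: 18.05
eef_pos: [0.5634, 0.1188, 0.0716]
tcp_rot: [0.418, 0.909, 0.001, 0.001]
contact_force: [2.4, 5.6, -3.2]
opening: 0.222
tool psi 2.279661752931337 q by yaw 1.164838247068663 q by pos 1.1725860194526132 r 0.18236048410396807 z 0.07162974705812822
F radial out 2.7137832467501304 tang(cw) 5.392188037567064 z -3.1940632863911764 Mz [ 0.9218 -0.355   0.3662] time 18.05
```

```bash
python3 -m crank '[[0,0.012,0,0,0,0.0064,0.1],[0,0.012,0,0,0,0.0064,0.1]]'; python3 st.py;  python3 -m crank '[[0,0.012,0,0,0,0.0064,0.1],[0,0.012,0,0,0,0.0064,0.1]]'; python3 st.py
```

```text
time: 18.25
eef_pos: [0.5642, 0.1196, 0.0715]
tcp_rot: [0.423, 0.906, 0.0, 0.0]
contact_force: [0.4, 4.0, -2.0]
opening: 0.213
tool psi 2.2690294208476143 q by yaw 1.1754705791523858 q by pos 1.1787678588390098 r 0.18236689203317885 z 0.07150933134308099
F radial out 2.8594289800559953 tang(cw) 2.8579166298832934 z -2.0137311916168033 Mz [ 0.722  -0.1231  0.2317] time 18.25
time: 18.45
eef_pos: [0.5651, 0.1203, 0.0712]
tcp_rot: [0.427, 0.904, -0.0, -0.0]
contact_force: [-0.6, 3.2, -2.1]
opening: 0.216
tool psi 2.2590452845315676 q by yaw 1.1854547154684325 q by pos 1.1850895600328806 r 0.18240070656334434 z 0.07123662510888384
F radial out 2.8281550475082797 tang(cw) 1.5785571329502726 z -2.088348751290037 Mz [0.4605 0.0343 0.182 ] time 18.45
```

```bash
python3 -m crank '[[0,0.012,0,0,0,0.0064,0.1],[0,0.024,0,0,0,0.0127,0.1],[0,0.024,0,0,0,0.0127,0.1]]'; python3 st.py;  python3 -m crank '[[0,0.012,0,0,0,0.0064,0.1],[0,0.024,0,0,0,0.0127,0.1],[0,0.024,0,0,0,0.0127,0.1]]'; python3 st.py
```

```text
time: 18.75
eef_pos: [0.5677, 0.1224, 0.071]
tcp_rot: [0.437, 0.9, -0.001, -0.001]
contact_force: [-3.0, 1.1, -1.4]
opening: 0.223
tool psi 2.238174921666186 q by yaw 1.2063250783338142 q by pos 1.203318702060446 r 0.18239653110344636 z 0.07104155191979125
F radial out 2.7759502070554753 tang(cw) -1.6822978119482328 z -1.3526547152336628 Mz [ 0.2272  0.2977 -0.0891] time 18.75
time: 19.05
eef_pos: [0.5702, 0.1245, 0.0709]
tcp_rot: [0.445, 0.895, -0.001, -0.001]
contact_force: [-5.5, -1.2, 0.4]
opening: 0.216
tool psi 2.2185863739532334 q by yaw 1.2259136260467667 q by pos 1.2209948226322882 r 0.1824690423801468 z 0.0708609322330298
F radial out 2.3573467127025647 tang(cw) -5.129775668661814 z 0.3978500022259517 Mz [-0.1201  0.6902 -0.2721] time 19.05
```

```bash
python3 -c "
from m import *
cv2.imwrite('pics/s6c.png',cv2.resize(S['pixels'][140:280,180:340,::-1],None,fx=4.2,fy=4.2,interpolation=cv2.INTER_CUBIC))
cv2.imwrite('pics/t6c.png',cv2.resize(T['pixels'][160:260,220:320,::-1],None,fx=6,fy=6,interpolation=cv2.INTER_CUBIC))"; python3 st.py
```

```text
tool psi 2.218697951258363 q by yaw 1.2258020487416372 q by pos 1.2210202984530896 r 0.18246906182187822 z 0.07087626091195676
F radial out 3.186214050337761 tang(cw) -3.3577404873301204 z -0.3494660881826829 Mz [-0.1028  0.6597 -0.2668] time 19.15
```

View pics/s6c.png

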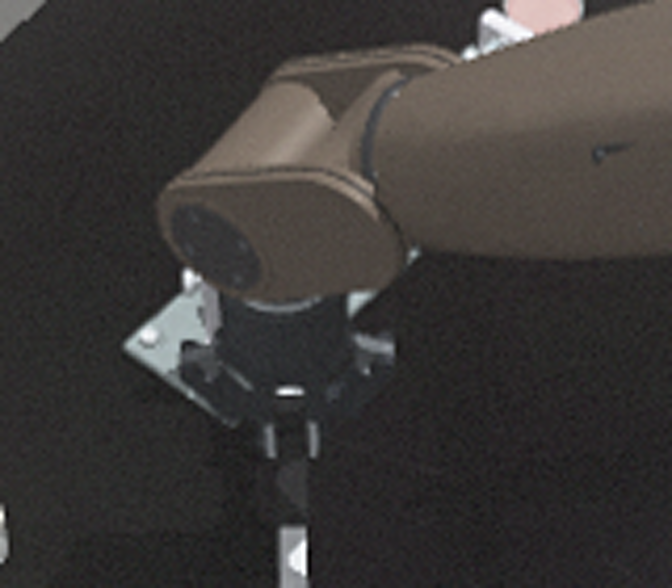

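View pics/t6c.png

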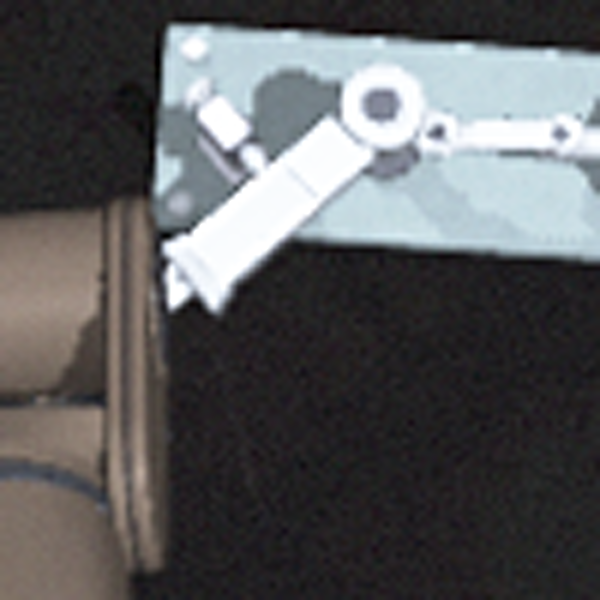

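The lever flank touches the screw tip (top crop 262,165) and the bar is only taking up socket slack. I'll keep pressing in small steps.

```bash
python3 -m crank '[[0,0.012,0,0,0,0.0064,0.1],[0,0.024,0,0,0,0.0127,0.1],[0,0.024,0,0,0,0.0127,0.1]]'; python3 st.py;  python3 -m crank '[[0,0.006,0,0,0,0.0032,0.1],[0,0.012,0,0,0,0.0064,0.1],[0,0.012,0,0,0,0.0064,0.1]]'; python3 st.py
```

```text
time: 19.45
eef_pos: [0.5718, 0.1259, 0.0706]
tcp_rot: [0.455, 0.891, -0.002, -0.002]
contact_force: [-8.9, -2.2, 1.1]
opening: 0.218
tool psi 2.197922966722011 q by yaw 1.246577033277989 q by pos 1.232933161456958 r 0.18260533149299707 z 0.07058733205976528
F radial out 3.541545210089294 tang(cw) -8.470140689707518 z 1.1173571923448562 Mz [-0.5898  1.1169 -0.5241] time 19.45
time: 19.75
eef_pos: [0.5726, 0.1265, 0.0705]
tcp_rot: [0.459, 0.889, -0.003, -0.003]
contact_force: [-10.5, -3.9, 2.8]
opening: 0.22
tool psi 2.1887997455075703 q by yaw 1.2557002544924298 q by pos 1.2380367909589545 r 0.18263907534747179 z 0.07050756370510786
F radial out 3.0394751823308073 tang(cw) -10.75906604564961 z 2.7813505506068568 Mz [-0.848   1.3847 -0.4349] time 19.75
```

```bash
python3 -m crank '[[0,0.006,0,0,0,0.0032,0.1],[0,0.012,0,0,0,0.0064,0.1],[0,0.012,0,0,0,0.0064,0.1]]'; python3 st.py;  python3 -m crank '[[0,0.006,0,0,0,0.0032,0.1],[0,0.012,0,0,0,0.0064,0.1],[0,0.012,0,0,0,0.0064,0.1]]'; python3 st.py
```

```text
time: 20.05
eef_pos: [0.5732, 0.127, 0.0704]
tcp_rot: [0.463, 0.887, -0.005, -0.004]
contact_force: [-13.3, -5.5, 5.6]
opening: 0.219
tool psi 2.1798019188959956 q by yaw 1.2646980811040045 q by pos 1.24268311988321 r 0.18268154238732254 z 0.07043014061733673
F radial out 3.4055340276500603 tang(cw) -14.022237346587662 z 5.574248196214297 Mz [-1.0669  1.7051 -0.3122] time 20.05
time: 20.35
eef_pos: [0.5739, 0.1275, 0.0703]
tcp_rot: [0.466, 0.885, -0.006, -0.004]
contact_force: [-15.6, -7.3, 6.5]
opening: 0.215
tool psi 2.1709903200583285 q by yaw 1.2735096799416716 q by pos 1.2471809261041078 r 0.18270691746816642 z 0.07031846298546116
F radial out 3.2587637055817953 tang(cw) -16.899635266624223 z 6.485176765481317 Mz [-1.3806  1.993  -0.1901] time 20.35
```

```bash
python3 -m crank '[[0,0.006,0,0,0,0.0032,0.1],[0,0.006,0,0,0,0.0032,0.1],[0,0.006,0,0,0,0.0032,0.1],[0,0.006,0,0,0,0.0032,0.1]]'; python3 st.py
```

```text
time: 20.75
eef_pos: [0.5742, 0.1278, 0.0703]
tcp_rot: [0.468, 0.883, -0.006, -0.005]
contact_force: [-17.3, -8.4, 8.1]
opening: 0.214
tool psi 2.1666262988995184 q by yaw 1.2778737011004817 q by pos 1.249366548136769 r 0.18273921230927556 z 0.07028716733256135
F radial out 3.344195817454068 tang(cw) -18.946155357762414 z 8.05207047989888 Mz [-1.5173  2.1507 -0.1251] time 20.75
```

```bash
python3 -m crank '[[0,-0.025,0,0,0,-0.0135,0.1],[-0.001,-0.05,0,0,0,-0.027,0.1],[-0.002,-0.075,0,0,0,-0.0405,0.1],[-0.002,-0.075,0,0,0,-0.0405,0.1]]'; python3 st.py
```

```text
time: 21.15
eef_pos: [0.5694, 0.1239, 0.0709]
tcp_rot: [0.441, 0.897, -0.0, -0.0]
contact_force: [-2.9, 1.4, -2.3]
opening: 0.223
tool psi 2.2275803989238123 q by yaw 1.2169196010761878 q by pos 1.2156848140293421 r 0.18245182420377443 z 0.07088632139950117
F radial out 2.885009021770197 tang(cw) -1.4621423116904053 z -2.2574743645254163 Mz [ 0.2093  0.4567 -0.2461] time 21.15
```

```bash
python3 -m crank '[[0,-0.018,0,0,0,-0.0095,0.1],[0.05,-0.018,0,0,0,-0.0095,0.1],[0.1,-0.018,0,0,0,-0.0095,0.1],[0.1,-0.018,0,0,0,-0.0095,0.1]]'; python3 st.py;  python3 -m crank '[[0.06,0,0,0,0,0,0.1],[0.12,0,0,0,0,0,0.1],[0.2,0,0,0,0,0,0.1],[0.2,0,0,0,0,0,0.1]]'; python3 st.py
```

```text
time: 21.55
eef_pos: [0.5586, 0.1351, 0.0716]
tcp_rot: [0.434, 0.901, 0.0, 0.001]
contact_force: [-0.4, -0.9, -2.3]
opening: 0.222
tool psi 2.2443047484676057 q by yaw 1.2001952515323944 q by pos 1.207246715483382 r 0.19800938946012459 z 0.0716020049798011
F radial out -0.4396374044969481 tang(cw) -0.899005659978974 z -2.34453346324597 Mz [-0.0423 -0.0086  0.0108] time 21.55
time: 21.95
eef_pos: [0.5384, 0.1591, 0.071]
tcp_rot: [0.434, 0.901, -0.0, -0.001]
contact_force: [0.8, -0.5, -2.0]
opening: 0.216
tool psi 2.2446172748586273 q by yaw 1.1998827251413728 q by pos 1.2028106923291992 r 0.22932115220817761 z 0.07096748199070191
F radial out -0.8455663828813066 tang(cw) 0.293322480162955 z -2.0316999980618182 Mz [-0.0307 -0.0734 -0.0533] time 21.95
```

```bash
python3 -m crank '[[0.09,0,0,0,0,0,0.1],[0.18,0,0,0,0,0,0.1],[0.28,0,0,0,0,0,0.1],[0.28,0,0,0,0,0,0.1],[0.28,0,-0.15,0,0,0,0.1],[0.28,0,-0.3,0,0,0,0.1],[0.28,0,-0.3,0,0,0,0.1],[0.28,0,-0.3,0,0,0,0.1]]'; python3 st.py;  python3 -c "
from m import *
cv2.imwrite('pics/s7.png',S['pixels'][:,:,::-1])
cv2.imwrite('pics/t7c.png',cv2.resize(T['pixels'][160:300,150:300,::-1],None,fx=4,fy=4,interpolation=cv2.INTER_CUBIC))
s=telemetry.get_state();print(s['eef_pos'],s['tcp_rot'],s['qpos'])"
```

```text
time: 22.75
eef_pos: [0.514, 0.1907, 0.1164]
tcp_rot: [0.434, 0.901, 0.0, 0.001]
contact_force: [0.4, -0.2, -2.0]
opening: 0.219
tool psi 2.2429209297172665 q by yaw 1.2015790702827336 q by pos 1.2045409229884942 r 0.2692375954583222 z 0.11639085313072846
F radial out -0.45489761574799525 tang(cw) 0.2068225739867847 z -2.0232000979817983 Mz [ 0.0172 -0.0696 -0.007 ] time 22.75
[0.5128 0.1904 0.1148] [ 0.4344  0.9007 -0.0007 -0.001 ] [ 0.1701  0.1354  1.9819 -0.0001  1.0267 -0.5018]
```

View pics/s7.png

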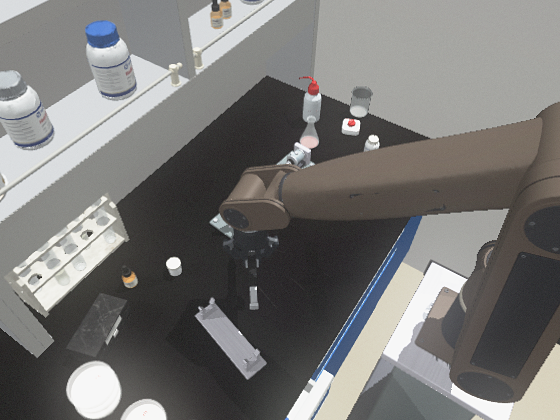

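View pics/t7c.png

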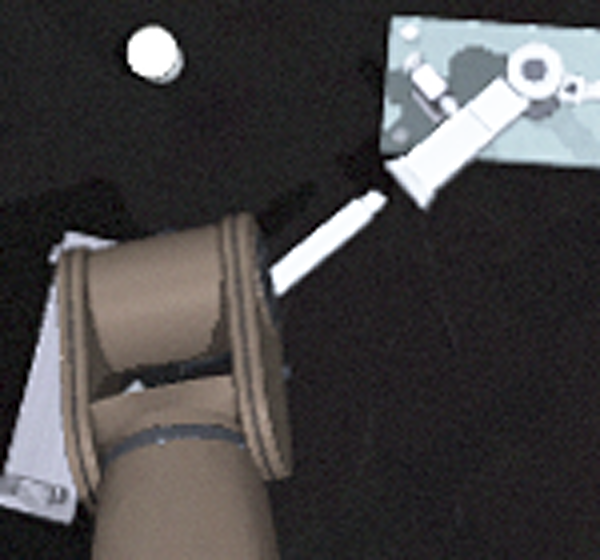

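```bash
python3 -c "
from m import *
n=t('nose',380,198,160,150,.140,4);b=t('bar',279,283,160,150,.142,4)
s=telemetry.get_state();q=s['eef_pos'][:2];y=R.from_quat(s['tcp_rot']).as_matrix()[:,0];u=-y[:2];v=np.array([-u[1],u[0]])
for X in(n,b):print((X-q)@u,(X-q)@v)
print(np.arctan2(u[1],u[0]),np.arctan2(*(n-b)[::-1]))
"
python3 -m crank '[[0.2,0.12,0,0,0,0,0.1],[0.4,0.25,0,0,0,-0.06,0.1],[0.6,0.38,0,0,0,-0.15,0.1],[0.827,0.513,0,0,0,-0.24,0.1],[0.827,0.513,0,0,0,-0.33,0.1],[0.827,0.513,0,0,0,-0.38,0.1],[0.827,0.513,0,0,0,-0.413,0.1],[0.827,0.513,0,0,0,-0.413,0.1],[0.827,0.513,0,0,0,-0.413,0.1],[0.827,0.513,0,0,0,-0.413,0.1]]'; python3 st.py;  python3 -c "
from m import *
cv2.imwrite('pics/s8c.png',cv2.resize(S['pixels'][250:390,140:300,::-1],None,fx=4.2,fy=4.2,interpolation=cv2.INTER_CUBIC))
cv2.imwrite('pics/t8c.png',cv2.resize(T['pixels'][180:310,110:230,::-1],None,fx=4.5,fy=4.5,interpolation=cv2.INTER_CUBIC))
s=telemetry.get_state();print(s['eef_pos'],s['tcp_rot'],s['qpos'])"
```

```text
nose [0.5919 0.0873 0.14  ]
bar [0.535  0.1579 0.142 ]
0.1299612493825805 -0.0022297566232013614
0.03933974295496816 -0.002767103922224801
-0.8988764625536184 -0.8929469539562995
time: 23.95
eef_pos: [0.4966, 0.3354, 0.1158]
tcp_rot: [0.125, 0.992, -0.0, -0.0]
contact_force: [0.5, 0.4, -2.1]
opening: 0.215
tool psi 2.8905402123500235 q by yaw 0.5539597876499767 q by pos 1.3956446711501154 r 0.400844539249458 z 0.11580526761052384
F radial out 0.08957840897944891 tang(cw) 0.6547951259769369 z -2.130349848719005 Mz [-0.0226 -0.0238  0.0009] time 23.95
[0.4967 0.3355 0.1161] [ 0.125   0.9922 -0.0001 -0.0001] [ 0.4249  0.2416  1.8548 -0.      1.0455 -0.8952]
```

View pics/s8c.png

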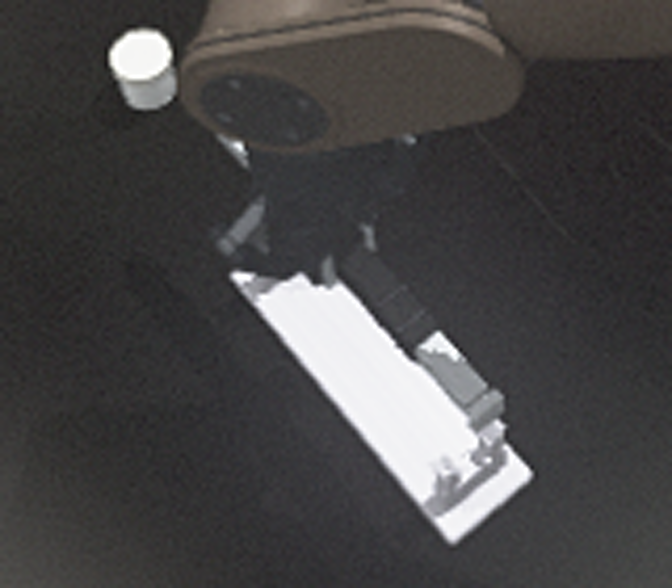

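View pics/t8c.png

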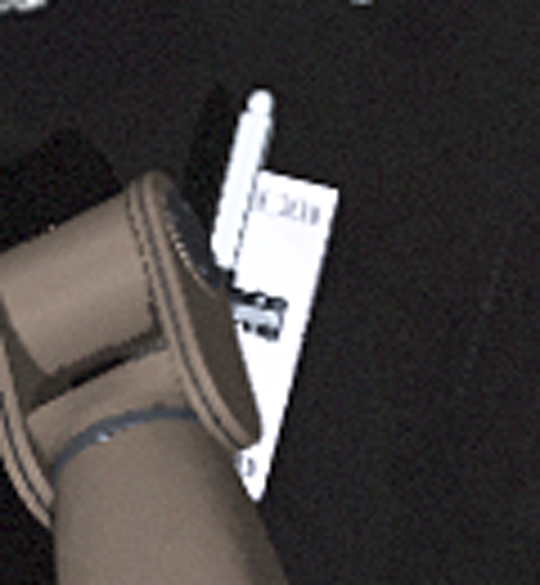

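```bash
python3 -m crank '[[0.004,0,0.12,0,0,0,0.1],[0.004,0,0.24,0,0,0,0.1],[0.004,0,0.36,0,0,0,0.1],[0.004,0,0.44,0,0,0,0.1],[0.004,0,0.44,0,0,0,0.1],[0.004,0,0.44,0,0,0,0.1]]'; python3 st.py; python3 -m crank '[[0,0,0.04,0,0,0,0.1],[0,0,0.08,0,0,0,0.1],[0,0,0.12,0,0,0,0.1],[0,0,0.12,0,0,0,0.1]]'; python3 st.py
```

```text
time: 24.65
eef_pos: [0.4964, 0.3359, 0.0505]
tcp_rot: [0.125, 0.992, 0.0, 0.0]
contact_force: [-0.7, -0.6, -1.8]
opening: 0.221
tool psi 2.8914030487403046 q by yaw 0.5530969512596955 q by pos 1.395720845662853 r 0.40136167677050116 z 0.050540572395807656
F radial out -0.21853117485023293 tang(cw) -0.9281820763816062 z -1.760315865036502 Mz [-0.0011  0.022  -0.0187] time 24.65
time: 25.05
eef_pos: [0.4975, 0.3365, 0.0343]
tcp_rot: [0.125, 0.992, 0.001, 0.002]
contact_force: [-1.9, -1.5, 6.3]
opening: 0.212
tool psi 2.891775676321369 q by yaw 0.552724323678631 q by pos 1.3989686276202549 r 0.40134721524464345 z 0.034259509886764086
F radial out -0.43082125840093977 tang(cw) -2.3789268757595345 z 6.27683409007196 Mz [-0.2456 -0.084  -0.1222] time 25.05
```

```bash
python3 -c "
from m import *
cv2.imwrite('pics/s9c.png',cv2.resize(S['pixels'][270:390,160:280,::-1],None,fx=5,fy=5,interpolation=cv2.INTER_CUBIC))
cv2.imwrite('pics/t9c.png',cv2.resize(T['pixels'][190:300,130:210,::-1],None,fx=5.3,fy=5.3,interpolation=cv2.INTER_CUBIC))"; python3 st.py
```

```text
tool psi 2.89168401896713 q by yaw 0.5528159810328703 q by pos 1.3990447556827776 r 0.40131964064123576 z 0.034393150322642674
F radial out -0.08464747904253317 tang(cw) -3.9020069897064937 z 4.854760108472605 Mz [-0.212  -0.0988 -0.0941] time 25.15
```

View pics/s9c.png

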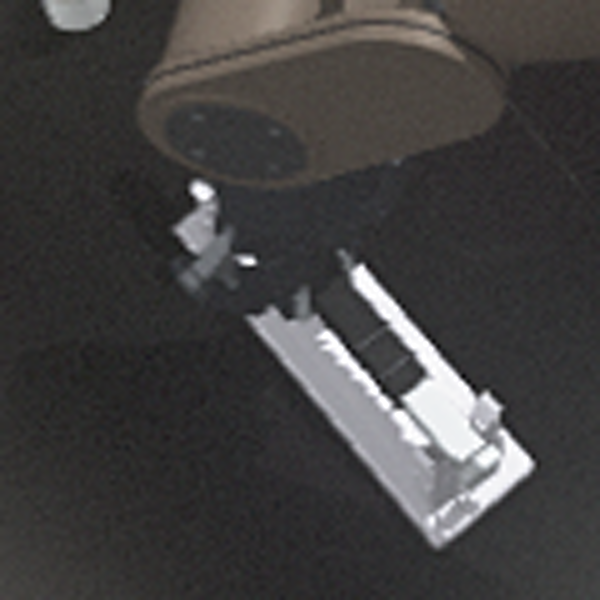

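View pics/t9c.png

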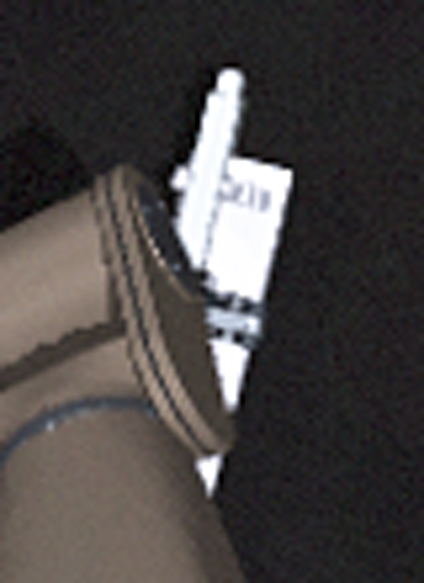

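```bash
python3 -c "
from m import *
u=np.array([np.cos(-.249),np.sin(-.249)]);v=np.array([-u[1],u[0]]);o=np.array([.4958,.3357])
def r(n,X):print(n,'along %.4f side %.4f'%((X-o)@u,(X-o)@v))
r('nose0',t('',231,50,195,130,.045,5));r('gf0',t('',187,231,195,130,.05,5));r('gb0',t('',150,390,195,130,.05,5))
r('nose8',t('',262,98,180,110,.140,4.5));r('bar8',t('',222,260,180,110,.142,4.5))
r('nose9',t('',231,75,190,130,.058,5.3));r('bar9',t('',195,240,190,130,.060,5.3))
p0=np.load('t0.npz')
cv2.imwrite('pics/cmp.png',np.hstack([cv2.resize(x[195:260,150:200,::-1],None,fx=8,fy=8,interpolation=cv2.INTER_CUBIC) for x in (p0['T'],T['pixels'])]))
cv2.imwrite('pics/cmp2.png',np.hstack([cv2.resize(x[330:385,215:275,::-1],None,fx=6.5,fy=6.5,interpolation=cv2.INTER_CUBIC) for x in (p0['S'],S['pixels'])]))
"
```

```text
[0.6216 0.3008 0.045 ]
nose0 along 0.1305 side -0.0029
 [0.5143 0.327  0.05  ]
gf0 along 0.0200 side -0.0038
 [0.4211 0.3506 0.05  ]
gb0 along -0.0761 side -0.0039
 [0.6198 0.3018 0.14  ]
nose8 along 0.1285 side -0.0023
 [0.52   0.3272 0.142 ]
bar8 along 0.0255 side -0.0023
 [0.6228 0.3057 0.058 ]
nose9 along 0.1305 side 0.0022
 [0.5312 0.3263 0.06  ]
bar9 along 0.0367 side -0.0004
```

View pics/cmp.png

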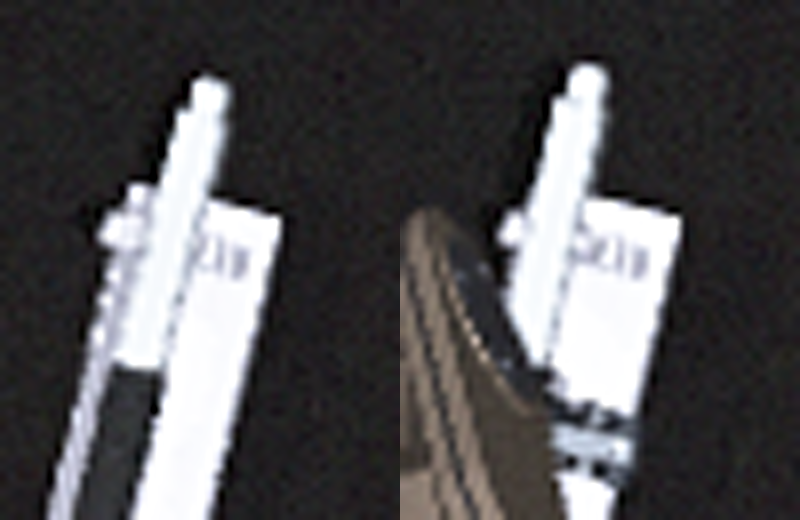

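View pics/cmp2.png

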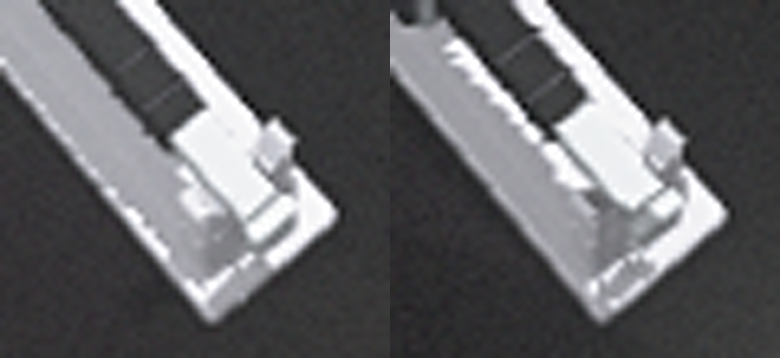

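The bar is riding on the +y flare of both notches, so it is about 2 mm too far to +y. I'll raise it, shift about 2 mm to -y and lower again.

```bash
python3 -m crank '[[0,0,-0.06,0,0,0,0.1],[0,-0.014,-0.1,0,0,0,0.1],[0,-0.014,-0.1,0,0,0,0.1],[0,-0.014,-0.1,0,0,0,0.1]]';python3 st.py; python3 -m crank '[[0,0,0.04,0,0,0,0.1],[0,0,0.08,0,0,0,0.1],[0,0,0.1,0,0,0,0.1],[0,0,0.1,0,0,0,0.1]]'; python3 st.py
```

```text
time: 25.65
eef_pos: [0.4955, 0.3336, 0.0472]
tcp_rot: [0.125, 0.992, 0.0, -0.0]
contact_force: [-0.6, -0.3, -2.5]
opening: 0.215
tool psi 2.891402845650889 q by yaw 0.553097154349111 q by pos 1.3911225832647314 r 0.3997807010904681 z 0.04724541893548026
F radial out -0.010073682097987952 tang(cw) -0.7091508953716349 z -2.464568093497138 Mz [ 0.0062 -0.0279 -0.019 ] time 25.65
time: 26.05
eef_pos: [0.4951, 0.3339, 0.0312]
tcp_rot: [0.125, 0.992, 0.0, -0.001]
contact_force: [0.4, 2.3, -2.4]
opening: 0.218
tool psi 2.890632184017901 q by yaw 0.5538678159820991 q by pos 1.390645261844289 r 0.4001875018413668 z 0.03123351074051185
F radial out 1.8284706186574051 tang(cw) 1.4493873476970804 z -2.4368681238087624 Mz [ 0.3385 -0.1071 -0.214 ] time 26.05
```

```bash
python3 -m crank '[[0,0.004,0,0,0,0.006,0.1],[0,0.004,0.02,0,0,0.006,0.1],[0,0.004,0.04,0,0,0.006,0.1],[0,0.004,0.04,0,0,0.006,0.1]]';python3 st.py; python3 -m crank '[[0,0,0.01,0,0,0,0.1],[0,0,0.02,0,0,0,0.1],[0,0,0.02,0,0,0,0.1]]';python3 st.py
```

```text
time: 26.45
eef_pos: [0.496, 0.3343, 0.0268]
tcp_rot: [0.129, 0.992, -0.0, -0.0]
contact_force: [-0.9, -0.3, 1.7]
opening: 0.22
tool psi 2.882384607508737 q by yaw 0.562115392491263 q by pos 1.3929384545508885 r 0.400122774185207 z 0.02681556315500147
F radial out 0.16326242052856416 tang(cw) -0.9747212799516403 z 1.7450321657649202 Mz [-0.0289  0.4397  0.0565] time 26.45
time: 26.75
eef_pos: [0.4963, 0.3345, 0.0243]
tcp_rot: [0.129, 0.992, 0.0, 0.0]
contact_force: [0.2, -1.2, 5.6]
opening: 0.216
tool psi 2.8821123345118016 q by yaw 0.5623876654881985 q by pos 1.3940566532289043 r 0.40019210688244033 z 0.02433443135736518
F radial out -1.2095652457931163 tang(cw) -0.3696836236377598 z 5.624907705410895 Mz [0.0203 0.824  0.1072] time 26.75
```

The rear notch is seated at 24 mm, with the bar slightly pitched. I'll release it gently, since it settles about 4 mm at the front at most.

```bash
python3 -m crank '[[0,0,0,0,0,0,0.25],[0,0,0,0,0,0,0.3],[0,0,0,0,0,0,0.4],[0,0,0,0,0,0,0.5],[0,0,0,0,0,0,0.5]]' 20; python3 -c "
from m import *
p0=np.load('t0.npz')
cv2.imwrite('pics/cmp3.png',np.hstack([cv2.resize(x[280:380,185:270,::-1],None,fx=4.7,fy=4.7,interpolation=cv2.INTER_CUBIC) for x in (p0['S'],S['pixels'])]))
cv2.imwrite('pics/cmp4.png',np.hstack([cv2.resize(x[195:260,150:200,::-1],None,fx=8,fy=8,interpolation=cv2.INTER_CUBIC) for x in (p0['T'],T['pixels'])]))"
```

```text
time: 27.25
eef_pos: [0.4956, 0.3343, 0.023]
tcp_rot: [0.129, 0.992, -0.0, -0.0]
contact_force: [-0.5, 0.3, 0.6]
opening: 0.501
```

View pics/cmp3.png

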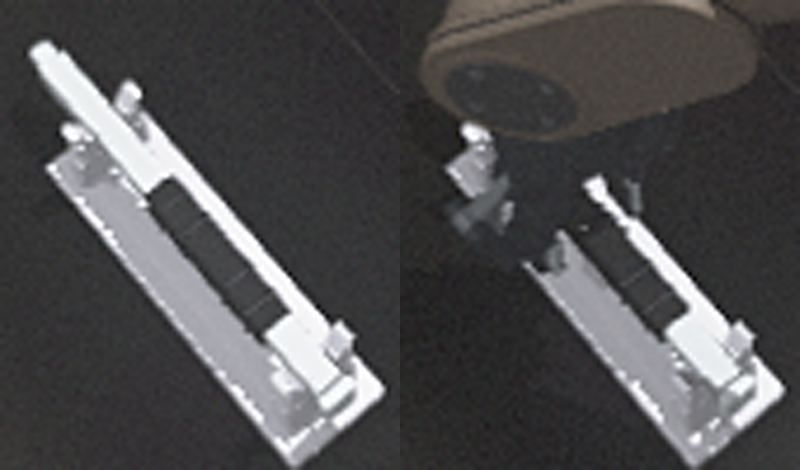

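View pics/cmp4.png

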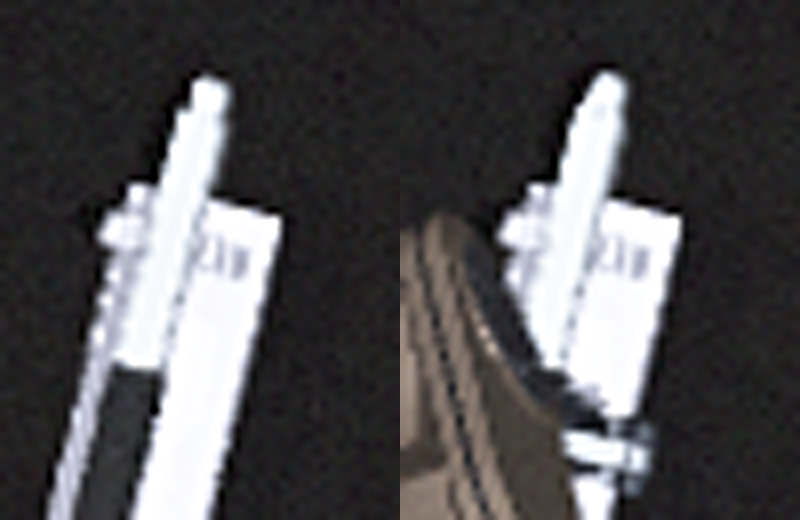

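```bash
python3 -m crank '[[0,0,-0.1,0,0,0,0.5],[0,0,-0.3,0,0,0,0.6],[0,0,-0.6,0,0,0,0.6],[0,0,-0.9,0,0,0,0.6]]';python3 -m crank '[[0,0.3,-0.1,0,0,0,0.6],[0,0.6,-0.1,0,0,0,0.6],[0,0.9,-0.1,0,0,0,0.6]]'; python3 -c "
from m import *
p0=np.load('t0.npz')
cv2.imwrite('pics/cmp5.png',np.hstack([cv2.resize(x[280:380,185:270,::-1],None,fx=4.7,fy=4.7,interpolation=cv2.INTER_CUBIC) for x in (p0['S'],S['pixels'])]))
cv2.imwrite('pics/cmp6.png',np.hstack([cv2.resize(x[195:295,140:200,::-1],None,fx=5.8,fy=5.8,interpolation=cv2.INTER_CUBIC) for x in (p0['T'],T['pixels'])]))"
```

```text
time: 27.75
eef_pos: [0.4953, 0.3342, 0.1602]
tcp_rot: [0.129, 0.992, -0.0, -0.0]
contact_force: [0.4, 0.2, 0.6]
opening: 0.599
time: 28.05
eef_pos: [0.5315, 0.4666, 0.177]
tcp_rot: [0.13, 0.992, 0.002, 0.002]
contact_force: [0.5, -0.5, 0.5]
opening: 0.599
```

View pics/cmp5.png

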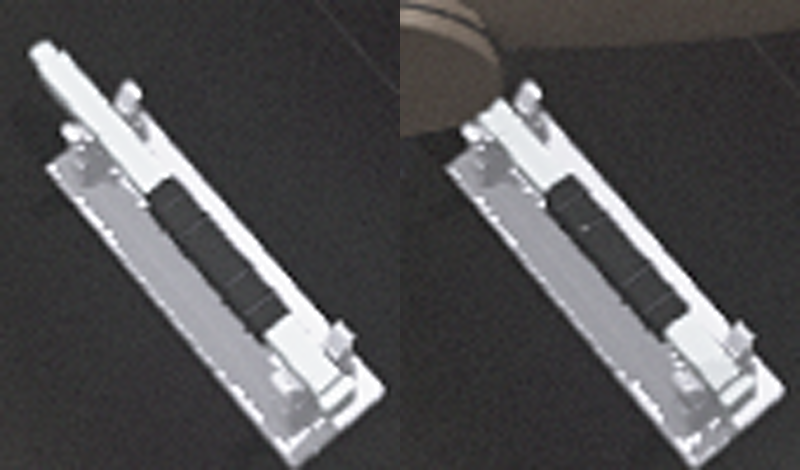

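View pics/cmp6.png

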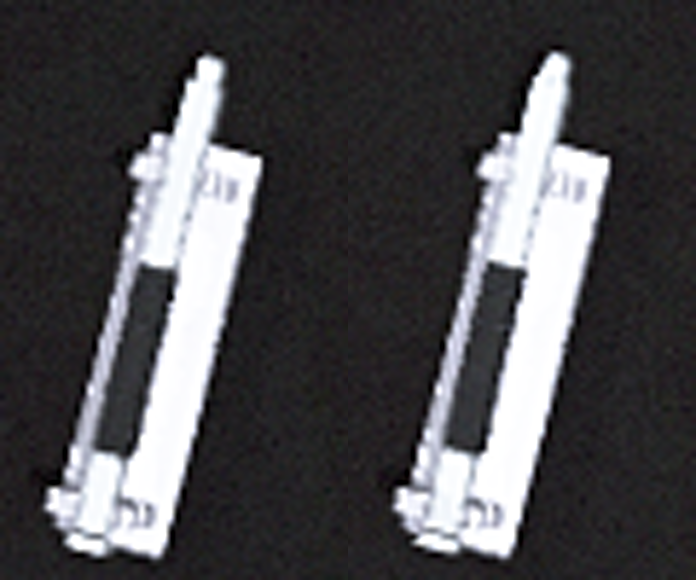

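```bash
python3 -m crank '[[0,0,0,0,0,0,0.6],[0,0,0,0,0,0,0.6],[0,0,0,0,0,0,0.6]]'; python3 -c "
from m import *
p0=np.load('t0.npz')
g=lambda x:cv2.cvtColor(x,cv2.COLOR_RGB2GRAY).astype(np.float32)
def sh(k,x,n,r0,r1,c0,c1):
    A=g(p0[k]);B=g(x); t0=cv2.resize(A[r0:r1,c0:c1],None,fx=8,fy=8,interpolation=cv2.INTER_CUBIC);b=cv2.resize(B[r0-5:r1+5,c0-5:c1+5],None,fx=8,fy=8,interpolation=cv2.INTER_CUBIC)
    m=cv2.matchTemplate(b,t0,cv2.TM_CCOEFF_NORMED);_,v,_,l=cv2.minMaxLoc(m);print(k,n,'dcol %.2f drow %.2f score %.2f'%(l[0]/8-5,l[1]/8-5,v))
sh('S',S['pixels'],'grip',318,352,212,248);sh('T',T['pixels'],'grip',235,276,152,175);sh('T',T['pixels'],'nose',202,218,166,184);sh('S',S['pixels'],'cap',350,370,240,262)
sh('S',S['pixels'],'pot',255,280,163,186);sh('T',T['pixels'],'pot',164,184,178,200);sh('T',T['pixels'],'bottle',232,255,414,440);sh('T',T['pixels'],'flask',165,193,386,414)
cv2.imwrite('pics/e1.png',cv2.resize(T['pixels'][150:240,235:385,::-1],None,fx=5,fy=5,interpolation=cv2.INTER_CUBIC))
cv2.imwrite('pics/e2.png',S['pixels'][:,:,::-1])"
```

```text
time: 28.45
eef_pos: [0.5304, 0.4637, 0.1739]
tcp_rot: [0.13, 0.992, -0.0, 0.0]
contact_force: [-0.4, -0.3, 0.4]
opening: 0.599
S grip dcol -0.25 drow -0.25 score 0.99
T grip dcol 0.12 drow -0.25 score 0.99
T nose dcol -0.25 drow -0.62 score 0.99
S cap dcol 0.00 drow -0.38 score 0.94
S pot dcol 1.25 drow 2.88 score 0.55
T pot dcol 0.00 drow 0.00 score 1.00
T bottle dcol 0.00 drow 0.00 score 1.00
T flask dcol 0.00 drow 0.00 score 1.00
```

View pics/e1.png

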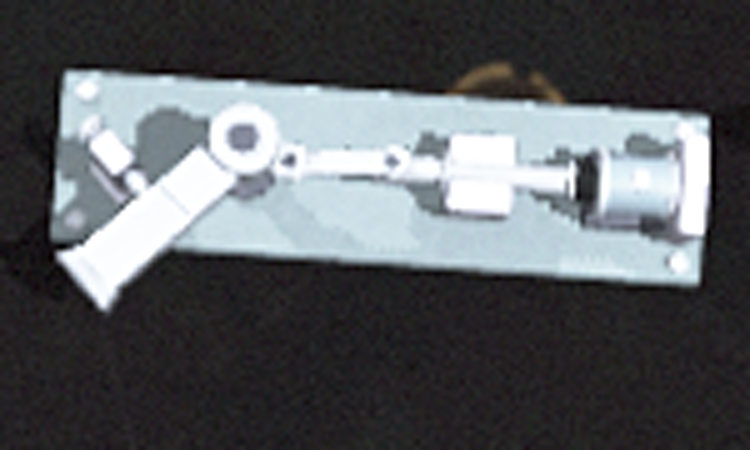

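View pics/e2.png

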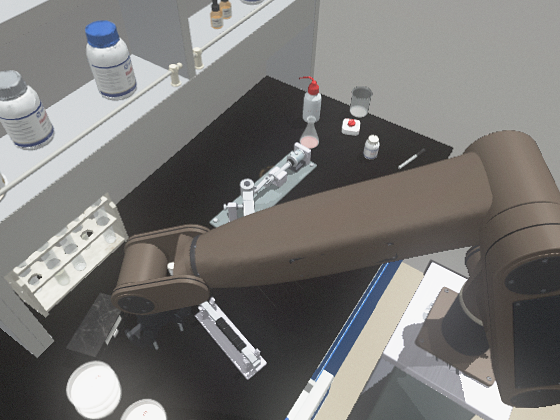

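The bar is back within about 1–2 mm, and the lever bears on the screw tip (crop 140,185). Pot, bottle and flask haven't moved in the top view. The scene pot match is only poor because the arm hides it. I'm handing in.

```bash
python3 -c "
from plant import ticket;print(ticket.sign_off())"
```

```text
the job is handed in; nothing more can be done
None
```

The job is done and handed in at about 28.5 s of the 72 s allowed; sign-off reports no verdict. I slid the bar home in the open lever, swung the lever past the dead point onto its stop screw, pressed it, and put the bar back in its rest.

- **Insertion:** I stopped at about 8 N of axial contact, with the tool 183 mm from the hub where 182 mm was expected.
- **Pressing:** I gripped the bar nearer its nose than the grip's middle, to stay within reach. I pressed with about 19 N there, which works out to about 15–16 N at the grip's middle. The force at the screw could not be measured; I estimate about 70 N.
- **Bar in its rest:** On the first try the bar caught on the notch flares, with about 6 N upward. I lifted it, shifted it about 2 mm and lowered it again. Against the first pictures it lies within about 0.6 pixel (1–2 mm), nose the same way.
- **Clamp and other items:** The lever rests on the screw tip in the last top view. Pot, bottle and flask showed no movement in the top view.
- **Checks that disagreed or are indirect:**
  - The scene-camera match for the pot was poor (0.55) because the arm covered it.
  - Camera and arm positions differed by 2–4 mm sideways at the rest.
  - The lever's remaining load on the screw after release was judged only from the picture.

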